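Case up the bisque bottles

TASK

Stand every white bisque bottle from the ware board upright in its own pocket of the plywood carrying case and fold the lid fully shut. Then, for each of the two draw latches, hook the wire loop over the lid's keeper so that it sits behind the lip, and push the red lever in over centre until it snaps home and clamps the lid. Leave the grey unfired cup, the small plaster mould and everything else on the bench where they are.

Things in the scene. Friction and masses are not known exactly. Their poses are not given: they have to be found in the camera images.
- case: Plywood case, fixed: 180 mm deep (its x) and wide (its y), rim 112 mm above the bench, walls 10 mm. Origin: centre of its underside. Its -x side is the front, with two draw latches (55 mm either side of its middle); the lid is hinged at the rim of its +x side. Dividers, tops 48 mm above the bench, make four pockets 77 mm square, centres 41.5 mm from the middle in x and in y, foam floor 8 mm up.
- lid (a joint): Angle of the lid: 0 shut on the rim, 1.57 upright, up to 2.2 leaning back. Its stiff hinge stays where it is left; 2 to 6 N at the front edge move it. 180 by 180 mm, 20 mm thick; shut, its flat top is 132 mm above the bench and its front face flush with the case's front. Fingers can push it over from behind, then press it down on its top.
- lid_hinge (a point): Middle of the lid's hinge line (along the case's y), 112 mm above the bench at the case's rear (+x) face, level with the lid's underside. Its axes turn with the lid: the lid reaches 180 mm along -x, its outer (top) face is 20 mm along +z; shut, the axes are the case's.
- keeper_seat0 (a point): Where the loop bar's centre line lies when hooked on the steel keeper on the lid's front edge, 55 mm to the +y side of its middle: 25 mm out from the lid's front face, 120 mm above the bench with the lid shut. Channel 18 mm wide (9 mm each side), 30 mm long along the case's y, between a back block (11 mm higher than this point) and, outside, an upturned lip 4 mm thick (4.5 mm higher). Axes as lid_hinge.
- latch_pivot0 (a point): Pivot of the latch lever, 28 mm out from the case's front face, 55 mm to the +y side of its middle, 75 mm above the bench, axis along the case's y. Axes as the case. The loop's bar can be led freely by hand in the vertical plane across this axis, 42 to 74 mm from the pivot; the lever follows.
- lever0 (a joint): Angle of the red lever, 67 mm long from its pivot, 26 mm wide, outer face 7 mm off the pivot-tip line: 0 home (hanging down along the case's front), 1.57 straight out, up to 2.8. Friction holds it. The loop is hinged 18 mm from the pivot. Loop hooked: taut at about 1.4, springs resist (to 10 N at mid-lever) to dead centre at 0.45, then snap it to 0 and hold it.
- loop_bar0 (a point): Middle of the cross bar of the latch's wire loop: a U of 7 mm steel wire, 51 mm wide outside (along the case's y), with two straight legs 58 mm long from the bar to the loop's hinge on the lever. Grip it across both legs at the bar. z points along the legs away from the lever. Friction keeps it where it is left; at the start it leans out from the case.
- loop0 (a joint): Stretch of the +y latch's loop springs in m: 0 slack; about 0.003 to 0.004 with the lid clamped. 7000 N/m.
- keeper_seat1 (a point): The same point on the other keeper, 55 mm to the -y side of the middle of the lid's front edge.
- latch_pivot1 (a point): Lever pivot of the other latch, 55 mm to the -y side of the middle of the case's front face.
- lever1 (a joint): Angle of the -y latch's red lever, as lever0.
- loop_bar1 (a point): Middle of the cross bar of the -y latch's wire loop, as loop_bar0.
- loop1 (a joint): Stretch of the -y latch's loop springs in m, as loop0.
- bottle0_center (a point): A white bisque bottle, 104 mm high: round body 60 mm across up to 46 mm high, shoulder, then a neck 26 mm across from 70 to 97 mm above its foot (a good grip), flared to 32 mm at the mouth. This point is half-way up, 52 mm above its foot; z up along the bottle. 0.11 to 0.22 kg.
- bottle1_center (a point): A white bisque bottle, as bottle0.
- bottle2_center (a point): A white bisque bottle, as bottle0 (may be absent).
- bottle3_center (a point): A white bisque bottle, as bottle0 (may be absent).
- ware_board: The flat wooden board on the bench on which the bottles stand, 360 by 270 by 6 mm; origin at the centre of its underside. Fixed.
- grey_cup_center (a point): Bystander on the board: a grey unfired cup, 64 mm across, 62 mm high; point half-way up. Leave it.
- sprig_mould_center (a point): Bystander on the board: a small round plaster mould, 60 mm across, 34 mm high; point half-way up. Leave it.
- cup_mould0: Bystander: a white plaster mould, 112 mm across and 85 mm high, at the back of the bench; origin under its centre.
- oxide_jar: Bystander: a jar with a blue cap, 70 mm across, 90 mm high; origin under its centre.
- scraper: Bystander: a 190 mm scraper lying on the bench.
There are look-alikes about, which are no part of the job. What is shaped like the part that bears bottle2_center but yellow is not meant.

How it is judged:
On the way, in this order (a step that is already met when the one before it is completed fails the run):
1. every bottle stands in a pocket of the case, lid still open (x of bottle0_center in the frame of case between -0.075 and 0.075 m and y of bottle0_center in the frame of case between -0.075 and 0.075 m and height (world z) of bottle0_center between 0.054 and 0.066 m and angle between each of bottle0_center, bottle1_center, bottle2_center, bottle3_center's own z axis and vertical below 0.2 rad and x of bottle1_center in the frame of case between -0.075 and 0.075 m and y of bottle1_center in the frame of case between -0.075 and 0.075 m and height (world z) of bottle1_center between 0.054 and 0.066 m and x of bottle2_center in the frame of case between -0.075 and 0.075 m and y of bottle2_center in the frame of case between -0.075 and 0.075 m and height (world z) of bottle2_center between 0.054 and 0.066 m and x of bottle3_center in the frame of case between -0.075 and 0.075 m and y of bottle3_center in the frame of case between -0.075 and 0.075 m and height (world z) of bottle3_center between 0.054 and 0.066 m and value of joint lid above 0.8 rad), for 0.2 s.
2. the lid is shut on the packed case (x of bottle0_center in the frame of case between -0.075 and 0.075 m and y of bottle0_center in the frame of case between -0.075 and 0.075 m and height (world z) of bottle0_center between 0.054 and 0.066 m and angle between each of bottle0_center, bottle1_center, bottle2_center, bottle3_center's own z axis and vertical below 0.2 rad and x of bottle1_center in the frame of case between -0.075 and 0.075 m and y of bottle1_center in the frame of case between -0.075 and 0.075 m and height (world z) of bottle1_center between 0.054 and 0.066 m and x of bottle2_center in the frame of case between -0.075 and 0.075 m and y of bottle2_center in the frame of case between -0.075 and 0.075 m and height (world z) of bottle2_center between 0.054 and 0.066 m and x of bottle3_center in the frame of case between -0.075 and 0.075 m and y of bottle3_center in the frame of case between -0.075 and 0.075 m and height (world z) of bottle3_center between 0.054 and 0.066 m and value of joint lid below 0.05 rad), for 0.2 s.
3. with the lid shut, a loop's bar lies in its keeper's channel behind the lip, its lever not yet pushed in (value of joint lid below 0.05 rad and ((x of loop_bar0 in the frame of keeper_seat0 between -0.009 and 0.009 m and z of loop_bar0 in the frame of keeper_seat0 between -0.006 and 0.0045 m and value of joint lever0 above 0.6 rad) or (x of loop_bar1 in the frame of keeper_seat1 between -0.009 and 0.009 m and z of loop_bar1 in the frame of keeper_seat1 between -0.006 and 0.0045 m and value of joint lever1 above 0.6 rad))), for 0.2 s.
At the end, for the whole second after the job is handed in: Each bottle stands upright (within 0.2 rad) in a pocket, foot within 6 mm of its floor; lid shut (under 0.05 rad); both loop bars in their keeper channels (within 9 mm across, below the lip top); both levers past dead centre and home (under 0.12 rad) with their springs stretched over 2 mm (all of step 2 and x of loop_bar0 in the frame of keeper_seat0 between -0.009 and 0.009 m and z of loop_bar0 in the frame of keeper_seat0 between -0.006 and 0.0045 m and value of joint each of lever0, lever1 below 0.12 rad and value of joint each of loop0, loop1 above 0.002 m and x of loop_bar1 in the frame of keeper_seat1 between -0.009 and 0.009 m and z of loop_bar1 in the frame of keeper_seat1 between -0.006 and 0.0045 m); the robot touches nothing.
It fails at once if one of the other things on the bench is shifted more than 50 mm (distance of any of grey_cup_center, sprig_mould_center, cup_mould0, oxide_jar, scraper from where it was at the start of the episode above 0.05 m).
Of bottle0, bottle1, bottle2, bottle3 only 2 to 4 are there at a start; the rules pass over those that are not, and their reading is None.
At some moment in a run one of bottle0, bottle1, bottle2, bottle3 may be knocked a few centimetres aside while the robot is not near it.
It also fails if it takes over 210 s, if anything falls off the work surface, if the arm or the gripper's body presses on something with over 40 N, if the wrist force passes 120 N, or if a joint passes its speed limit or range.

ROBOT

A 7-joint arm with a two-finger parallel gripper is mounted at the origin on the work surface. World frame = base frame: x ahead of the robot, y to its left, z up, the work surface at z = 0. Lengths are in m, angles in rad, forces in N, time in s.
With the tool pointing down it reaches from about 0.4 to 0.875 m from the base axis. Payload 6.5 kg.
Tool frame: the origin (TCP) lies on the centre line of the jaws, within the pads' length; the fingertips stand r.nose_length ahead of it and the grasp point (between the pads) lies 2 mm behind it (r.nose_length is the distance from the TCP to the fingertips, in m); z points along the fingers, y is the direction in which the jaws open and shut (so a half turn about z gives the same grasp; the last joint's range is limited). The gripper opens to 85 mm and grips with 20 to 120 N. Pads are 22 mm wide; open, the fingers measure 114 mm over their backs; the gripper's body (76 mm by 85 mm) begins 54 mm behind the grasp point. The pads swing forward as they close: fully open they stand 13 mm farther back than shut.
Start: joints at [-0.066, 0.536, -0.004, 1.538, 0.003, 1.067, -0.071], TCP at [0.65, 0, 0.248] pointing down, gripper open.
Joint ranges: [-2.7, 2.7], [-0.37, 2.16], [-1.27, 1.26], [0.24, 2.4], [-1.31, 4.45], [0.19, 1.91], [-2.76, 2.76]. Speed limits (rad/s): [2.39, 2.39, 3.14, 3.14, 3.14, 3.14, 3.14].

INTERFACE

Orientations are given as a unit quaternion [w, x, y, z].
In Python, from rig import sense, vision, order, r gives the robot as it stands.
- The arm moves only by the tool apply_moves, never from a script. Its argument "steps" is one flat list of numbers, 7 for each row, row after row: the turn, a rotation vector about the tool's x, y, z in rad, then the shift along the tool's x, y, z in m, then the closure, from -1 (fully open) to 1 (shut), so that 0 is half open. A call has 1 to 8 rows; each row shifts and turns the commanded pose from where the row before left it, along the tool's axes as they then stand; what a row does not reach is not made up. A row lasts 1/8 s, in which the tool goes at most 62.5 mm and 10.7 degrees, less where a joint would pass 70% of its speed; a pose out of reach is approached as far as the arm can. A call with a gripper value outside its range is refused whole. The fingers move at their own pace and stop on an object; "force" is the grip in N (left out, the last holds). Time passes only in rows, so rows that do not move let the fingers close. It gives the time, the measured TCP pose, the force and the opening at its end, in the units of the state.
- sense(): the state, without advancing time (a new reading comes with each control period).
- vision.grab_frame(name): name is "scene" or "side" or "wrist"; returns (picture, depth): 400x640x3 uint8, red, green, blue; 400x640 float32, m along the optical axis (not along the pixel's ray), 0 where there is no reading.
- vision.calibration(name): a dict with "fx", "fy", "cx", "cy" (pixels), "R" (3x3) and "t" (3): a world point X has camera coordinates R X + t; the wrist camera has in their place "hand_eye" (4x4, takes a point from camera to tool coordinates, whose origin is the TCP and whose axes are the flange's). Camera axes: x right, y down, z forward; pixel columns grow to the right and rows downward; lengths in m; the calibration is good to about 2 mm. The wrist camera is an equidistant fisheye: a pixel r from the principal point sees the ray r / f radians off the axis. A picture is of the moment at which its call begins: read the wrist's pose just before it. calibration takes no time and is no camera call.
- order.job_done(): hands the job in, once; it reports no verdict.
The state is a dict: "time_s": time; "q": joint angles; "qvel": joint speeds; "effort": joint torques, N m; "tcp_pos": TCP position; "orientation": TCP orientation; "wrist_force": force on the tool from outside, world axes, zero at the start; "torque": the same for the moment, N m; "opening": finger opening in m.
Only numpy, scipy, OpenCV 4.12 (cv2) and the standard library are available. Lean on these libraries where they do the work, as an engineer would, in place of code of your own. Each camera call takes 0.05 s, during which the arm holds its last target.

## Working session

There is one attempt and no reset: what is moved stays moved. The work goes in short steps, Python scripts to look and compute and a tool call to move; the robot and the scene stay as the last step left them, time stands still between calls to the robot, and variables do not carry over. Pictures are saved under pics/ and viewed, and the job is handed in when it is done.

Besides the shell and the picture viewer there is one more tool, called after "Call:" by a JSON object that holds its "name" and its "arguments", one argument or row to a line. apply_moves: Moves the arm, as the interface text tells. Its arguments: {"type":"object","properties":{"steps":{"type":"array","items":{"type":"number"}},"force":{"type":"number"}},"required":["steps"]}

```bash
ls; mkdir -p pics; python3 - <<'E'
from rig import sense, vision, order, r
import cv2, numpy as np
print(sense()); print(r.nose_length)
for n in ("scene","side","wrist"):
    p,d=vision.grab_frame(n); cv2.imwrite(f"pics/{n}0.png",p[:,:,::-1]); np.save(f"pics/{n}0_d.npy",d)
    c=vision.calibration(n); print(n,{k:np.round(v,4).tolist() for k,v in c.items()})
E
```

```text
pics
{'time_s': 0.0, 'q': array([-0.06623274,  0.53720139, -0.00446256,  1.53884641,  0.00259455,
        1.06728769, -0.07122896]), 'qvel': array([-3.22969427e-04,  6.03530432e-05, -2.21723137e-03,  2.91803142e-04,
        6.99316836e-05, -3.30733985e-05, -2.28935889e-03]), 'effort': array([-4.51575825e-04, -5.83398092e+01,  1.04865700e+00, -2.59097242e+01,
        1.23920938e-02,  9.44124302e-03, -7.87308863e-06]), 'tcp_pos': array([6.49409949e-01, 2.19790311e-05, 2.47400421e-01]), 'orientation': array([-5.73841996e-04,  7.07073421e-01,  7.07139606e-01, -6.51959250e-04]), 'wrist_force': array([ 0.14788019,  0.1693646 , -0.28032207]), 'torque': array([ 0.00135441, -0.01808806,  0.04411938]), 'opening': 0.08539845081488517}
0.017
scene {'fx': 466.2739, 'fy': 466.2739, 'cx': 317.5305, 'cy': 201.8327, 'R': [[-0.8696, 0.4934, -0.0203], [0.3147, 0.5221, -0.7927], [-0.3805, -0.6957, -0.6093]], 't': [0.4951, -0.0457, 1.6556]}
side {'fx': 368.3187, 'fy': 368.3187, 'cx': 317.0215, 'cy': 199.0475, 'R': [[-0.9139, -0.406, 0.0051], [-0.3077, 0.6845, -0.6609], [0.2648, -0.6055, -0.7505]], 't': [0.4242, 0.2561, 1.0966]}
wrist {'fx': 309.7069, 'fy': 309.7069, 'cx': 325.0192, 'cy': 195.2041, 'hand_eye': [[-0.0006, -0.9486, -0.3166, 0.0797], [1.0, -0.0004, -0.0007, 0.0009], [0.0005, -0.3166, 0.9486, -0.1253], [0.0, 0.0, 0.0, 1.0]]}
```

View pics/scene0.png

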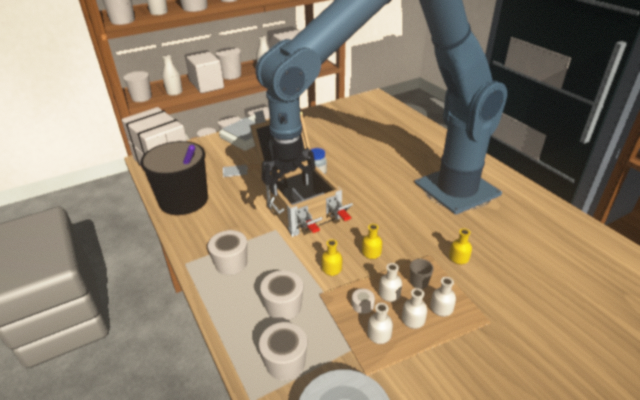

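View pics/side0.png

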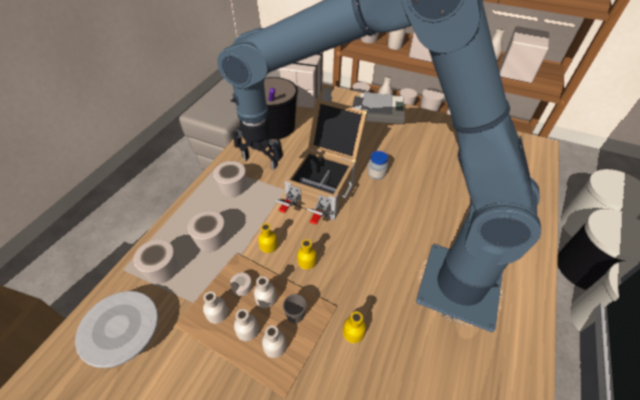

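View pics/wrist0.png

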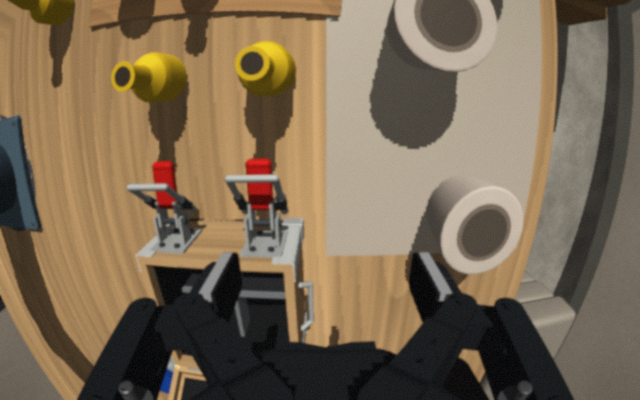

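```bash
cat > h.py <<'E'
import numpy as np, cv2
from rig import sense, vision, order, r
def bp(c,u,v,d):
    X=np.stack([(u-c['cx'])/c['fx']*d,(v-c['cy'])/c['fy']*d,d],-1)
    return (X-c['t'])@np.asarray(c['R'])
def cloud(n,p,d):
    c=vision.calibration(n); v,u=np.mgrid[0:400,0:640]
    return bp(c,u.astype(float),v.astype(float),d)
def onplane(n,u,v,z):
    c=vision.calibration(n);R=np.asarray(c['R']);o=-R.T@c['t']
    a=R.T@np.array([(u-c['cx'])/c['fx'],(v-c['cy'])/c['fy'],1]);return o+a*(z-o[2])/a[2]
def proj(n,X):
    c=vision.calibration(n);x=np.asarray(c['R'])@X+c['t'];return c['fx']*x[0]/x[2]+c['cx'],c['fy']*x[1]/x[2]+c['cy']
def quatR(q):
    from scipy.spatial.transform import Rotation as Ro
    return Ro.from_quat([q[1],q[2],q[3],q[0]]).as_matrix()
def wcloud(s,d):
    c=vision.calibration('wrist');v,u=np.mgrid[0:400,0:640]
    dx=u-c['cx'];dy=v-c['cy'];rr=np.hypot(dx,dy)+1e-9;th=rr/c['fx']
    t=np.tan(th);X=np.stack([dx/rr*t*d,dy/rr*t*d,d],-1)
    H=np.asarray(c['hand_eye']);X=X@H[:3,:3].T+H[:3,3]
    return X@quatR(s['orientation']).T+s['tcp_pos']
def wproj(s,P):
    c=vision.calibration('wrist');H=np.asarray(c['hand_eye']);R=quatR(s['orientation'])
    x=R.T@(np.asarray(P)-s['tcp_pos']);x=H[:3,:3].T@(x-H[:3,3]);rr=np.hypot(x[0],x[1]);th=np.arctan2(rr,x[2])
    return c['cx']+c['fx']*th*x[0]/rr,c['cy']+c['fx']*th*x[1]/rr
E
python3 - <<'E'
from h import *
for n in("scene","side"):
    p=cv2.imread(f"pics/{n}0.png");d=np.load(f"pics/{n}0_d.npy");P=cloud(n,p,d)
    P[d==0]=np.nan
    hsv=cv2.cvtColor(p,cv2.COLOR_BGR2HSV)
    for nm,m in (("white",(hsv[...,1]<60)&(hsv[...,2]>140)),("yellow",(hsv[...,1]>180)&(hsv[...,2]>120)&(abs(hsv[...,0].astype(int)-26)<6)),("red",(hsv[...,1]>180)&((hsv[...,0]<6)|(hsv[...,0]>174))&(hsv[...,2]>100)),("grey",(hsv[...,1]<90)&(hsv[...,2]<110))):
        m=m&(P[...,2]>0.012)&(P[...,2]<.2)&(P[...,0]>.2)&(P[...,0]<1.2)&(abs(P[...,1])<.8)
        k,l,st,ce=cv2.connectedComponentsWithStats(m.astype(np.uint8))
        for i in range(1,k):
            if st[i,4]<40: continue
            Q=P[l==i];print(n,nm,st[i].tolist(),np.round(ce[i]),np.round(np.median(Q,0),3),'zmax',np.round(np.percentile(Q[:,2],98),3))
    # zoom crops
    for nm,X in (("board",(.65,.45,.05)),("case",(.6,-.02,.1))):
        u,v=map(int,proj(n,np.array(X)));print(nm,u,v)
        a=p[max(0,v-75):v+75,max(0,u-100):u+100];cv2.imwrite(f"pics/{n}_{nm}.png",cv2.resize(a,None,fx=4,fy=4,interpolation=2))
E
```

```text
scene white [122, 109, 39, 17, 131] [139. 117.] [ 0.897 -0.787  0.184] zmax 0.188
scene white [128, 112, 46, 47, 572] [147. 126.] [ 0.885 -0.717  0.183] zmax 0.187
scene white [219, 119, 36, 23, 446] [235. 130.] [ 0.543 -0.75   0.046] zmax 0.053
scene white [140, 121, 47, 30, 802] [163. 135.] [ 0.845 -0.625  0.174] zmax 0.186
scene white [315, 156, 12, 17, 118] [321. 164.] [ 0.371 -0.319  0.056] zmax 0.074
scene white [326, 191, 26, 19, 204] [337. 201.] [ 0.462 -0.076  0.09 ] zmax 0.119
scene white [270, 197, 14, 16, 55] [275. 205.] [ 0.627 -0.172  0.066] zmax 0.071
scene white [289, 206, 23, 27, 295] [297. 217.] [ 0.602 -0.077  0.08 ] zmax 0.113
scene white [307, 217, 15, 8, 40] [314. 220.] [0.579 0.009 0.112] zmax 0.115
scene white [208, 231, 39, 42, 1066] [229. 253.] [ 0.838 -0.026  0.082] zmax 0.09
scene white [381, 264, 21, 37, 494] [391. 284.] [0.513 0.289 0.064] zmax 0.112
scene white [260, 270, 43, 49, 1304] [283. 295.] [0.778 0.196 0.084] zmax 0.089
scene white [434, 278, 22, 38, 535] [444. 300.] [0.426 0.398 0.062] zmax 0.111
scene white [352, 289, 22, 23, 312] [362. 298.] 
[... 4248 characters left out ...]
y [165, 251, 13, 27, 188] [172. 266.] [0.789 0.318 0.049] zmax 0.082
side grey [232, 283, 7, 11, 43] [234. 287.] [0.593 0.293 0.039] zmax 0.043
side grey [267, 283, 10, 19, 55] [273. 291.] [0.477 0.267 0.059] zmax 0.09
side grey [214, 297, 14, 21, 100] [222. 306.] [0.58  0.362 0.056] zmax 0.095
side grey [284, 296, 23, 27, 351] [294. 309.] [0.407 0.282 0.047] zmax 0.07
side grey [259, 302, 10, 6, 46] [264. 305.] [0.49  0.305 0.031] zmax 0.05
side grey [139, 310, 20, 44, 82] [151. 335.] [0.703 0.5   0.052] zmax 0.057
side grey [247, 314, 12, 22, 87] [254. 323.] [0.478 0.368 0.058] zmax 0.093
side grey [277, 331, 10, 20, 55] [283. 340.] [0.389 0.374 0.055] zmax 0.073
board 181 326
case 281 196
```

View pics/scene_case.png

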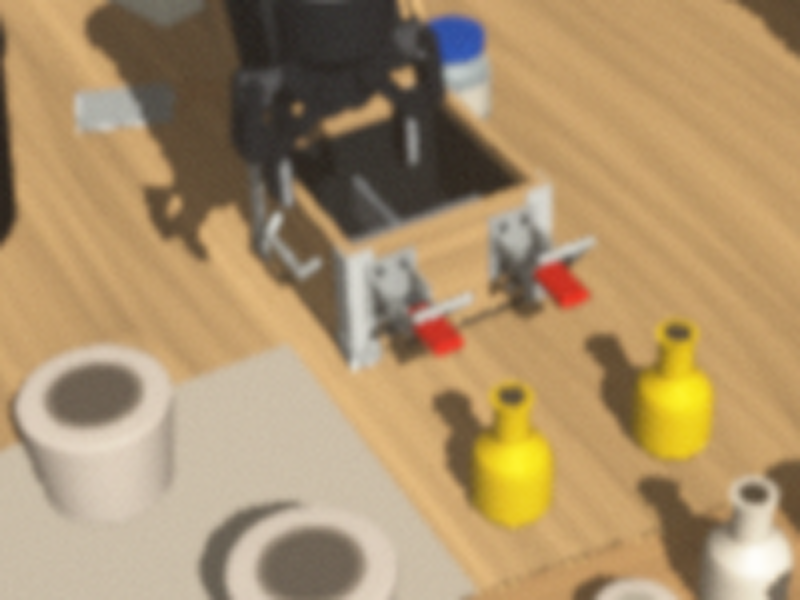

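View pics/side_case.png

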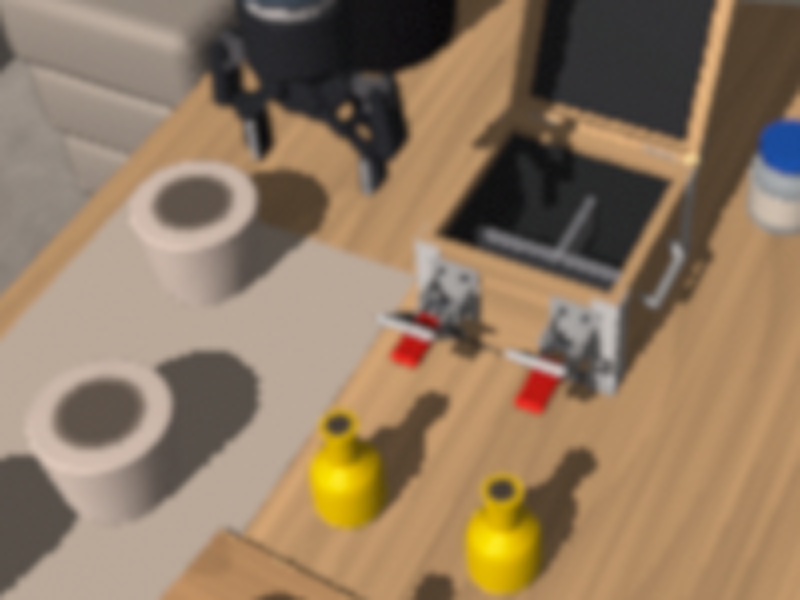

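View pics/side_board.png

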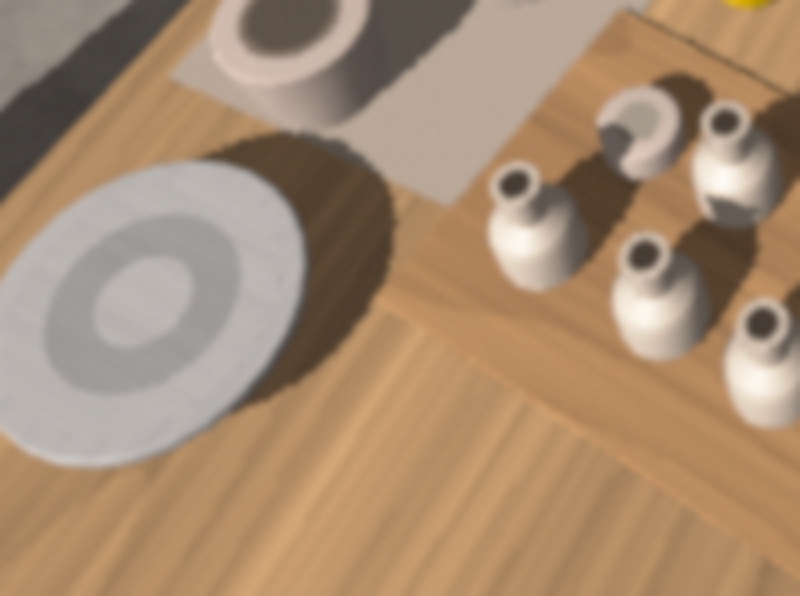

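```bash
cat >> h.py <<'E'
def bottles(ims):
    out=[]
    for n,(p,d) in ims.items():
        P=cloud(n,p,d);P[d==0]=np.nan
        hsv=cv2.cvtColor(p,cv2.COLOR_RGB2HSV)
        m=(hsv[...,1]<70)&(P[...,2]>.085)&(P[...,2]<.13)&(P[...,0]>.3)&(P[...,0]<.72)&(P[...,1]>.2)&(P[...,1]<.6)
        k,l,st,ce=cv2.connectedComponentsWithStats(m.astype(np.uint8))
        for i in range(1,k):
            if st[i,4]<25: continue
            # rim ellipse in image: pixels of the top => ray on plane .110
            Q=P[l==i];top=Q[Q[:,2]>.104]
            # dark mouth centre: bounding box of upper part
            ys,xs=np.where((l==i)&(P[...,2]>.1035))
            uv=np.array([(xs.min()+xs.max())/2,(ys.min()+ys.max())/2])
            out.append((n,np.round(ce[i]).tolist(),np.round(onplane(n,*uv,.110),4)[:2],np.round(top.mean(0),4),len(top)))
    return out
E
python3 - <<'E'
from h import *
ims={n:(cv2.imread(f"pics/{n}0.png")[:,:,::-1].copy(),np.load(f"pics/{n}0_d.npy")) for n in("scene","side")}
for b in bottles(ims): print(*b)
# case
A=[]
for n,(p,d) in ims.items():
    P=cloud(n,p,d);P[d==0]=np.nan
    m=(P[...,2]>.108)&(P[...,2]<.118)&(P[...,0]>.38)&(P[...,0]<.68)&(P[...,1]>-.27)&(P[...,1]<.03)
    ys,xs=np.where(m)
    hsv=cv2.cvtColor(p,cv2.COLOR_RGB2HSV)[m]
    w=(hsv[:,1]>60)&(hsv[:,2]>100)
    Q=P[m][w];print(n,len(Q),np.round(cv2.minAreaRect(Q[:,:2].astype(np.float32)*1000),1) if 0 else cv2.minAreaRect(Q[:,:2].astype(np.float32)*1000))
    np.save(f"pics/rim_{n}.npy",Q)
    # lid points
    m=(P[...,2]>.13)&(P[...,0]>.4)&(P[...,0]<.65)&(P[...,1]>-.4)&(P[...,1]<-.15)
    h=cv2.cvtColor(p,cv2.COLOR_RGB2HSV);L=P[m&(h[...,1]>60)&(h[...,2]>100)];print('lid',L.shape,np.nanmin(L,0),np.nanmax(L,0))
p,d=cv2.imread("pics/wrist0.png")[:,:,::-1].copy(),np.load("pics/wrist0_d.npy")
s=dict(tcp_pos=np.array([.6494,0,.2474]),orientation=[-5.7e-4,.70707,.70714,-6.5e-4])
P=wcloud(s,d);P[d==0]=np.nan
for uv in((145,262),(290,232),(220,262),(150,188),(250,180),(165,180),(260,190)):print(uv,np.round(P[uv[1],uv[0]],4))
m=(P[...,2]>.106)&(P[...,2]<.118)&(P[...,0]<.66)&(P[...,1]<-.04)
h=cv2.cvtColor(p,cv2.COLOR_RGB2HSV);Q=P[m&(h[...,1]>60)&(h[...,2]>100)];print(len(Q),Q.min(0),Q.max(0));np.save("pics/rim_w.npy",Q)
img=np.zeros((600,600,3),np.uint8)
for f,c in(("scene",(0,0,255)),("side",(0,255,0)),("w",(255,255,0))):
    for q in np.load(f"pics/rim_{f}.npy"):
        x=int((q[0]-.38)*2000);y=int((.03-q[1])*2000)
        if 0<=x<600 and 0<=y<600: cv2.circle(img,(x,y),1,c,-1)
cv2.imwrite("pics/rim.png",img)
E
```

```text
scene [392.0, 270.0] [0.5014 0.2774] [0.503  0.2776 0.111 ] 74
scene [446.0, 285.0] [0.4142 0.3855] [0.4159 0.386  0.1107] 74
scene [417.0, 296.0] [0.5022 0.3771] [0.5029 0.3779 0.1109] 87
scene [381.0, 311.0] [0.6054 0.3716] [0.6045 0.3711 0.1106] 92
side [263.0, 283.0] [0.4995 0.2783] [0.5003 0.2782 0.1098] 93
side [210.0, 299.0] [0.6027 0.3716] [0.6019 0.3719 0.1101] 102
side [243.0, 316.0] [0.5008 0.379 ] [0.5006 0.3792 0.11  ] 109
side [272.0, 333.0] [0.4121 0.3863] [0.4129 0.3869 0.1102] 119
scene 404 ((527.2145385742188, -128.6210174560547), (184.6359100341797, 269.1359558105469), 1.1609081029891968)
lid (155, 3) [ 0.43476508 -0.34666603  0.16339383] [ 0.56878664 -0.28175392  0.28542818]
side 523 ((524.5260009765625, -128.7986297607422), (283.27435302734375, 181.78778076171875), 89.70274353027344)
lid (384, 3) [ 0.43433821 -0.35021346  0.13029076] [ 0.61594273 -0.26600782  0.31206915]
(145, 262) [ 0.4492 -0.0857  0.1125]
(290, 232) [ 0.6083 -0.0762  0.043 ]
(220, 262) [0.6033 0.01   0.2582]
(150, 188) [0.4803 0.0017 0.1173]
(250, 180) [0.583  0.007  0.1122]
(165, 180) [ 0.4771 -0.0008  0.0799]
(260, 190) [ 0.5846 -0.0122  0.081 ]
2650 [ 0.43611516 -0.27568476  0.10606398] [ 0.61879319 -0.07680212  0.11799979]
```

View pics/rim.png

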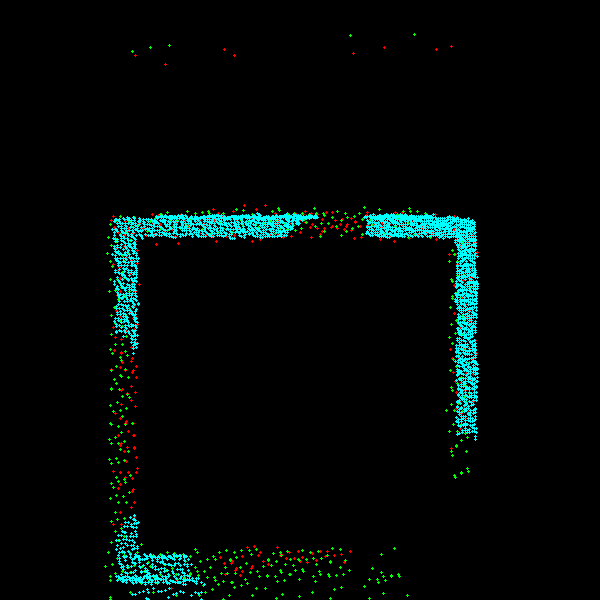

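```bash
python3 - <<'E'
from h import *
Q=np.load("pics/rim_w.npy");Q=Q[(Q[:,1]>-.268)]
# mid-lines of wall strips: front
def strip(a,b,sel,nm):
    # a: along axis, b: across
    S=Q[sel];bins=np.linspace(S[:,a].min(),S[:,a].max(),12);o=[];i_=[];xs=[]
    for u,w in zip(bins[:-1],bins[1:]):
        T=S[(S[:,a]>=u)&(S[:,a]<w)][:,b]
        if len(T)>20: xs.append((u+w)/2);o.append(np.percentile(T,96));i_.append(np.percentile(T,4))
    print(nm,np.polyfit(xs,o,1),np.polyfit(xs,i_,1),np.round(xs,3)[[0,-1]],np.round(o,4),np.round(i_,4))
f=(Q[:,1]>-.088)&(Q[:,0]>.448)&(Q[:,0]<.605)
strip(0,1,f,'front')
strip(1,0,(Q[:,0]<.449)&(Q[:,1]<-.09)&(Q[:,1]>-.25),'left')
strip(1,0,(Q[:,0]>.606)&(Q[:,1]<-.09),'right')
strip(0,1,(Q[:,1]<-.245)&(Q[:,0]>.448),'rear')
E
```

```text
front [ 0.00184987 -0.0789568 ] [-0.00142752 -0.08659774] [0.455 0.598] [-0.0785 -0.078  -0.0779 -0.0781 -0.078  -0.0776 -0.0777 -0.0779 -0.0782] [-0.0876 -0.0873 -0.0875 -0.0873 -0.087  -0.0866 -0.0876 -0.0876 -0.0876]
left [-0.00384134  0.44775348] [-0.00631814  0.43733785] [-0.243 -0.098] [0.4486 0.4486 0.4481 0.4482 0.448 ] [0.4387 0.4387 0.4382 0.4381 0.4375]
right [-0.00230015  0.61768941] [-0.00233819  0.60834933] [-0.185 -0.095] [0.6181 0.6177 0.6182 0.6187 0.6178 0.6177 0.618  0.6183 0.6186 0.6174
 0.6177] [0.6088 0.6086 0.609  0.6087 0.6083 0.6087 0.6093 0.6081 0.6085 0.6089
 0.6086]
rear [ 0.0164333  -0.25564018] [-0.09174528 -0.22153591] [0.45  0.471] [-0.2482 -0.2481 -0.2478 -0.2486 -0.2484 -0.2479 -0.2477] [-0.262  -0.2657 -0.2626 -0.2619 -0.2655 -0.2624 -0.2658]
```

Call:
{"name": "apply_moves", "arguments": {
  "steps": [0,0,0,0.046,-0.025,0,-0.3,0,0,0,0.046,-0.025,0,-0.3,0,0,0,0.046,-0.025,0,-0.3,0,0,0,0.046,-0.025,0,-0.3,0,0,0,0.046,-0.025,0,-0.3,0,0,0,0.048,-0.024,0,-0.3,0,0,0,0,0,0,-0.3],
  "force": 40
}}

```text
time_s: 1.02
tcp_pos: [0.4978, 0.2832, 0.2481]
orientation: [-0.001, 0.704, 0.71, 0.0]
wrist_force: [0.3, -0.1, -0.1]
opening: 0.0556
```

```bash
python3 - <<'E'
from h import *
s=sense();print(s['tcp_pos'],s['orientation'],s['opening'])
p,d=vision.grab_frame('wrist');cv2.imwrite("pics/w1.png",p[:,:,::-1])
P=wcloud(s,d);P[d==0]=np.nan
hsv=cv2.cvtColor(p,cv2.COLOR_RGB2HSV)
m=(hsv[...,1]<70)&(P[...,2]>.104)&(P[...,2]<.118)&(P[...,1]>.2)
k,l,st,ce=cv2.connectedComponentsWithStats(m.astype(np.uint8))
for i in range(1,k):
    if st[i,4]>40:
        Q=P[l==i];(c,rad)=cv2.minEnclosingCircle(Q[:,:2].astype(np.float32)*1000);print(ce[i],np.round(c,1),rad,Q[:,2].mean(),st[i,4])
E
```

```text
[0.49780035 0.28322298 0.24814787] [-1.42949945e-03  7.04044727e-01  7.10154155e-01  2.36237922e-04] 0.055620335866535094
[230.05958549  73.75647668] [415.7 384.7] 15.738853454589844 0.10992611682141498 772
[331.56906615  79.58268482] [502.9 376.9] 15.859949111938477 0.10992206279007499 1028
[445.72457627  94.06497175] [604.3 369.5] 16.300912857055664 0.10984148693906479 708
[330.07702889 194.33700138] [502.8 275.5] 16.108200073242188 0.10987258119259033 727
```

View pics/w1.png

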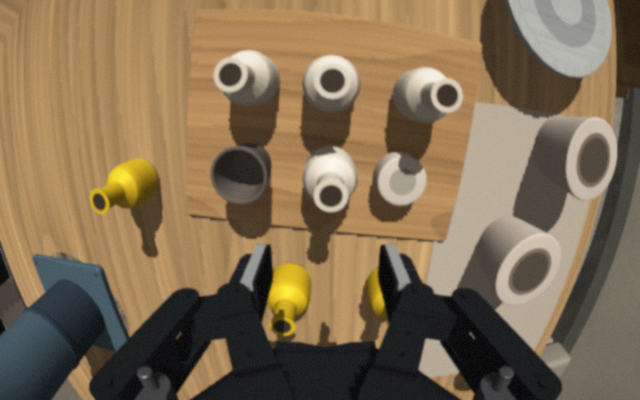

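Call:
{"name": "apply_moves", "arguments": {
  "steps": [0,0,0,-0.006,0.004,0.04,-0.3,0,0,0,0,0,0.04,-0.3,0,0,0,0,0,0,-0.3,0,0,0,0,0,0,-0.3]
}}

```text
time_s: 1.58
tcp_pos: [0.5061, 0.2717, 0.1696]
orientation: [0.0, 0.708, 0.707, 0.001]
wrist_force: [0.5, 0.9, -0.1]
opening: 0.0554
```

```bash
cat >> h.py <<'E'
def wb(tag,z0=.104,z1=.118):
    s=sense();print('tcp',np.round(s['tcp_pos'],4),np.round(s['orientation'],4),round(s['opening'],4),'F',np.round(s['wrist_force'],1),'t',s['time_s'],'qv',np.abs(s['qvel']).max())
    p,d=vision.grab_frame('wrist');cv2.imwrite(f"pics/{tag}.png",p[:,:,::-1])
    P=wcloud(s,d);P[d==0]=np.nan
    hsv=cv2.cvtColor(p,cv2.COLOR_RGB2HSV)
    m=(hsv[...,1]<70)&(P[...,2]>z0)&(P[...,2]<z1)
    k,l,st,ce=cv2.connectedComponentsWithStats(m.astype(np.uint8))
    for i in range(1,k):
        if st[i,4]>100:
            Q=P[l==i];(c,rad)=cv2.minEnclosingCircle(Q[:,:2].astype(np.float32)*1000)
            if 12<rad<20: print(ce[i].round(),np.round(c,1),round(rad,1),Q[:,2].mean().round(4),st[i,4])
    return s,p,P
E
python3 - <<'E'
from h import *
wb("w2")
E
```

```text
tcp [0.5061 0.2717 0.1696] [4.000e-04 7.075e-01 7.067e-01 7.000e-04] 0.0554 F [ 0.5  0.9 -0.1] t 1.575 qv 0.016865966658737838
[180.  52.] [415.3 384.5] 15.9 0.1099 1281
[318.  53.] [503.  377.2] 15.9 0.1099 2062
[477.  75.] [604.3 370.1] 15.9 0.1098 1265
[319. 214.] [503.  275.9] 15.8 0.1098 1181
```

Call:
{"name": "apply_moves", "arguments": {
  "steps": [0,0,0,0.005,-0.003,0.02,-0.3,0,0,0,0,0,0.03,-0.3,0,0,0,0,0,0.027,-0.3,0,0,0,0,0,0,-0.3,0,0,0,0,0,0,0.3,0,0,0,0,0,0,0.8,0,0,0,0,0,0,0.8,0,0,0,0,0,0,0.8]
}}

```text
time_s: 2.62
tcp_pos: [0.5031, 0.2778, 0.0933]
orientation: [0.0, 0.707, 0.707, 0.002]
wrist_force: [-0.9, 0.3, 5.2]
opening: 0.0279
```

Call:
{"name": "apply_moves", "arguments": {
  "steps": [0,0,0,0,0,0,1,0,0,0,0,0,-0.02,1,0,0,0,0,0,-0.05,1,0,0,0,0,0,-0.05,1,0,0,0,0,0,-0.05,1,0,0,0,0,0,0,1]
}}

```text
time_s: 3.38
tcp_pos: [0.5044, 0.2784, 0.2667]
orientation: [0.001, 0.707, 0.707, 0.005]
wrist_force: [0.2, 0.1, -2.4]
opening: 0.0279
```

Call:
{"name": "apply_moves", "arguments": {
  "steps": [0,0,0,-0.04,-0.002,0,1,0,0,0,-0.055,-0.002,0,1,0,0,0,-0.055,-0.002,0,1,0,0,0,-0.055,-0.002,0,1,0,0,0,-0.055,-0.002,0,1,0,0,0,-0.055,-0.002,0,1,0,0,0,-0.055,-0.002,0,1,0,0,0,-0.055,-0.002,0,1]
}}

```text
time_s: 4.38
tcp_pos: [0.4852, -0.1496, 0.2609]
orientation: [-0.0, 0.707, 0.707, -0.0]
wrist_force: [0.7, -0.6, -0.1]
opening: 0.0281
```

Call:
{"name": "apply_moves", "arguments": {
  "steps": [0,0,0,-0.04,-0.001,0,1,0,0,0,-0.02,0,0,1,0,0,0,0,0,0,1,0,0,0,0,0,0,1]
}}

```text
time_s: 4.88
tcp_pos: [0.4849, -0.2065, 0.2609]
orientation: [-0.001, 0.707, 0.708, 0.0]
wrist_force: [-0.7, -0.5, -1.5]
opening: 0.0278
```

```bash
python3 - <<'E'
from h import *
s,p,P=wb("w3")
ps,ds=vision.grab_frame('side');cv2.imwrite("pics/s3.png",ps[:,:,::-1])
h=cv2.cvtColor(p,cv2.COLOR_RGB2HSV);m=(P[...,2]>.106)&(P[...,2]<.118)&(h[...,1]>60)&(h[...,2]>100)&(P[...,1]<-.05)
Q=P[m]
f=Q[(Q[:,1]>-.092)&(Q[:,0]>.46)&(Q[:,0]<.6)];print('front',np.percentile(f[:,1],[4,96]))
l=Q[(Q[:,0]<.455)];print('left',np.percentile(l[:,0],[4,96]))
l=Q[(Q[:,0]>.6)];print('right',np.percentile(l[:,0],[4,96]))
E
```

```text
tcp [ 0.4849 -0.2065  0.2609] [-6.000e-04  7.066e-01  7.076e-01  1.000e-04] 0.0278 F [-0.7 -0.5 -1.5] t 4.875 qv 0.010637044016453353
[278.  48.] [448.3 -88.4] 15.5 0.1119 110
front [-0.08858104 -0.07935884]
left [0.43868635 0.44888549]
right [0.60283308 0.61780592]
```

View pics/w3.png

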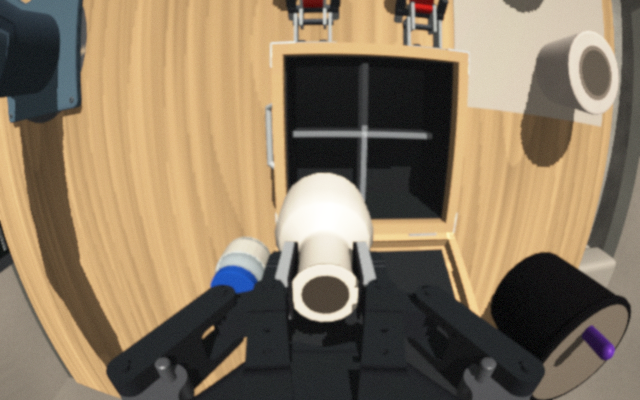

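View pics/s3.png

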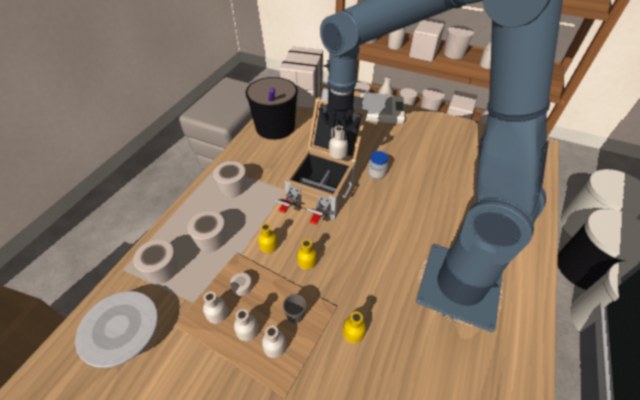

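Call:
{"name": "apply_moves", "arguments": {
  "steps": [0,0,0,-0.003,0.002,0,1,0,0,0,0,0,0.04,1,0,0,0,0,0,0.04,1,0,0,0,0,0,0.04,1,0,0,0,0,0,0.03,1,0,0,0,0,0,0.012,1,0,0,0,0,0,0,1,0,0,0,0,0,0,1]
}}

```text
time_s: 5.98
tcp_pos: [0.488, -0.2114, 0.1005]
orientation: [0.001, 0.707, 0.707, 0.001]
wrist_force: [1.1, 0.3, -1.8]
opening: 0.0281
```

Call:
{"name": "apply_moves", "arguments": {
  "steps": [0,0,0,0,0,0.004,1,0,0,0,0,0,0,1,0,0,0,0,0,0,0.3,0,0,0,0,0,0,0.05,0,0,0,0,0,0,0.05]
}}

```text
time_s: 6.6
tcp_pos: [0.4872, -0.2111, 0.0955]
orientation: [0.0, 0.707, 0.707, 0.0]
wrist_force: [0.9, 0.5, 0.0]
opening: 0.0408
```

Call:
{"name": "apply_moves", "arguments": {
  "steps": [0,0,0,0,0,-0.02,0.05,0,0,0,0,0,-0.04,0.05,0,0,0,0,0,-0.05,0,0,0,0,0,0,-0.05,-0.3,0,0,0,0,0,0,-0.3,0,0,0,0,0,0,-0.3]
}}

```text
time_s: 7.35
tcp_pos: [0.4866, -0.2108, 0.2549]
orientation: [-0.0, 0.707, 0.707, -0.0]
wrist_force: [-0.1, 0.0, 0.3]
opening: 0.0556
```

```bash
python3 - <<'E'
from h import *
s,p,P=wb("w4")
for n in('scene','side'):
  ps,ds=vision.grab_frame(n);cv2.imwrite(f"pics/{n}4.png",ps[:,:,::-1])
  for b in bottles({n:(ps,ds)}):print(*b)
E
```

```text
tcp [ 0.4866 -0.2108  0.2549] [-2.000e-04  7.071e-01  7.071e-01 -1.000e-04] 0.0556 F [-0.1  0.   0.3] t 7.35 qv 0.024162314170976674
[274.  43.] [449.7 -89.1] 16.1 0.1119 116
[324. 187.] [ 486.4 -213.2] 16.0 0.1118 716
[423. 233.] [ 583.9 -259. ] 15.3 0.1136 107
[311. 234.] [ 472.8 -259. ] 15.4 0.1139 126
scene [446.0, 284.0] [0.4164 0.3861] [0.4165 0.386  0.1109] 73
scene [417.0, 296.0] [0.5022 0.3771] [0.5025 0.3779 0.1108] 86
scene [381.0, 311.0] [0.6045 0.3704] [0.605  0.3713 0.1109] 87
side [210.0, 299.0] [0.6019 0.3728] [0.6018 0.372  0.1099] 105
side [243.0, 316.0] [0.5008 0.379 ] [0.5007 0.379  0.1099] 112
side [272.0, 333.0] [0.4121 0.3863] [0.4129 0.3868 0.1101] 123
```

View pics/w4.png

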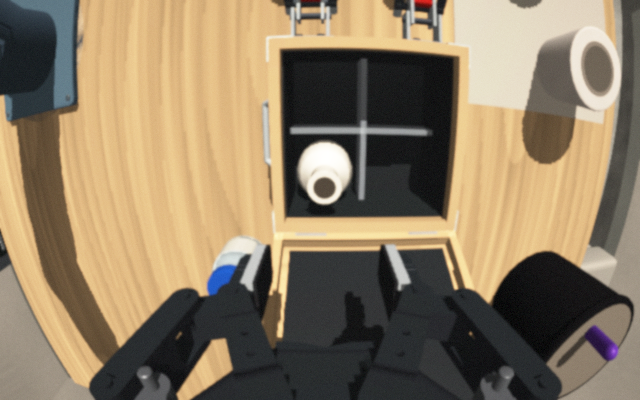

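Call:
{"name": "apply_moves", "arguments": {
  "steps": [0,0,0,0.053,0.011,0,-0.3,0,0,0,0.053,0.011,0,-0.3,0,0,0,0.053,0.011,0,-0.3,0,0,0,0.053,0.011,0,-0.3,0,0,0,0.053,0.011,0,-0.3,0,0,0,0.053,0.011,0,-0.3,0,0,0,0.053,0.011,0,-0.3,0,0,0,0.053,0.011,0,-0.3]
}}

```text
time_s: 8.5
tcp_pos: [0.5747, 0.2144, 0.2539]
orientation: [-0.0, 0.707, 0.707, -0.001]
wrist_force: [0.8, 0.5, -0.7]
opening: 0.0556
```

Call:
{"name": "apply_moves", "arguments": {
  "steps": [0,0,0,0.053,0.011,0,-0.3,0,0,0,0.053,0.011,0,-0.3,0,0,0,0.03,0.007,0.04,-0.3,0,0,0,0.02,0,0.03,-0.3,0,0,0,0,0,0,-0.3,0,0,0,0,0,0,-0.3]
}}

```text
time_s: 9.25
tcp_pos: [0.6047, 0.3678, 0.1857]
orientation: [0.0, 0.707, 0.707, -0.0]
wrist_force: [0.2, -0.7, 0.4]
opening: 0.0556
```

```bash
python3 - <<'E'
from h import *
s,p,P=wb("w5")
E
```

```text
tcp [0.6047 0.3678 0.1857] [ 5.000e-04  7.075e-01  7.067e-01 -1.000e-04] 0.0556 F [ 0.2 -0.7  0.4] t 9.25 qv 0.026219524226352094
[100. 190.] [415.4 385.1] 16.3 0.1097 602
[187. 199.] [503.2 376.6] 16.3 0.1098 850
[324. 209.] [604.3 369.8] 16.0 0.1098 1055
```

Call:
{"name": "apply_moves", "arguments": {
  "steps": [0,0,0,0.004,-0.001,0.02,-0.3,0,0,0,0,0,0.04,-0.3,0,0,0,0,0,0.032,-0.3,0,0,0,0,0,0,-0.3,0,0,0,0,0,0,0.3,0,0,0,0,0,0,1,0,0,0,0,0,0,1,0,0,0,0,0,0,1]
}}

```text
time_s: 10.3
tcp_pos: [0.6039, 0.3737, 0.0953]
orientation: [0.0, 0.707, 0.707, 0.001]
wrist_force: [-1.0, -1.5, 6.0]
opening: 0.028
```

Call:
{"name": "apply_moves", "arguments": {
  "steps": [0,0,0,0,0,0,1,0,0,0,0,0,-0.02,1,0,0,0,0,0,-0.05,1,0,0,0,0,0,-0.05,1,0,0,0,-0.02,0,-0.05,1,0,0,0,-0.055,-0.003,0,1,0,0,0,-0.055,-0.003,0,1,0,0,0,-0.055,-0.003,0,1]
}}

```text
time_s: 11.3
tcp_pos: [0.5938, 0.1861, 0.2647]
orientation: [0.0, 0.707, 0.707, 0.001]
wrist_force: [0.4, 0.0, -1.6]
opening: 0.028
```

Call:
{"name": "apply_moves", "arguments": {
  "steps": [0,0,0,-0.055,-0.004,0,1,0,0,0,-0.055,-0.004,0,1,0,0,0,-0.055,-0.004,0,1,0,0,0,-0.055,-0.004,0,1,0,0,0,-0.055,-0.004,0,1,0,0,0,-0.055,-0.003,0,1,0,0,0,-0.055,0,0,1,0,0,0,-0.01,0,0,1]
}}

```text
time_s: 12.3
tcp_pos: [0.5697, -0.2129, 0.2646]
orientation: [0.002, 0.71, 0.705, -0.001]
wrist_force: [-0.0, -0.3, -2.0]
opening: 0.0279
```

Call:
{"name": "apply_moves", "arguments": {
  "steps": [0,0,0,0,0,0,1,0,0,0,0,0,0,1]
}}

```text
time_s: 12.55
tcp_pos: [0.5715, -0.2047, 0.2636]
orientation: [-0.0, 0.706, 0.708, 0.001]
wrist_force: [0.5, -0.3, -2.1]
opening: 0.0278
```

Call:
{"name": "apply_moves", "arguments": {
  "steps": [0,0,0,-0.005,-0.001,0,1,0,0,0,0,0,0.04,1,0,0,0,0,0,0.04,1,0,0,0,0,0,0.04,1,0,0,0,0,0,0.03,1,0,0,0,0,0,0.012,1,0,0,0,0,0,0,1,0,0,0,0,0,0,1]
}}

```text
time_s: 13.55
tcp_pos: [0.5711, -0.2123, 0.1027]
orientation: [0.001, 0.707, 0.707, 0.001]
wrist_force: [-0.0, -0.3, -1.7]
opening: 0.0278
```

Call:
{"name": "apply_moves", "arguments": {
  "steps": [0,0,0,0.001,-0.001,0.005,1,0,0,0,0,0,0,1,0,0,0,0,0,0,0.3,0,0,0,0,0,0,0.05,0,0,0,0,0,0,0.05]
}}

```text
time_s: 14.18
tcp_pos: [0.5687, -0.2107, 0.096]
orientation: [-0.0, 0.707, 0.707, -0.0]
wrist_force: [0.2, 0.2, -0.3]
opening: 0.0404
```

Call:
{"name": "apply_moves", "arguments": {
  "steps": [0,0,0,0,0,-0.02,0.05,0,0,0,0,0,-0.04,0.05,0,0,0,0,0,-0.05,0,0,0,0,0,0,-0.05,-0.3,0,0,0,0,0,0,-0.3,0,0,0,0,0,0,-0.3]
}}

```text
time_s: 14.92
tcp_pos: [0.5687, -0.2109, 0.2567]
orientation: [0.0, 0.707, 0.707, 0.0]
wrist_force: [0.3, -0.6, -0.0]
opening: 0.0557
```

```bash
python3 - <<'E'
from h import *
s,p,P=wb("w6")
for n in('scene','side'):
  ps,ds=vision.grab_frame(n);cv2.imwrite(f"pics/{n}6.png",ps[:,:,::-1])
  for b in bottles({n:(ps,ds)}):print(*b)
E
```

```text
tcp [ 0.5687 -0.2109  0.2567] [1.000e-04 7.071e-01 7.071e-01 1.000e-04] 0.0557 F [ 0.3 -0.6 -0. ] t 14.925 qv 0.026109866517850723
[376.  43.] [607.2 -89. ] 16.2 0.1118 124
[237. 187.] [ 486.6 -213.4] 16.0 0.1119 643
[326. 189.] [ 570.5 -215.4] 16.0 0.1119 718
[228. 232.] [ 473.4 -259.2] 15.0 0.1139 107
[340. 233.] [ 583.4 -258.8] 15.0 0.1133 117
scene [446.0, 285.0] [0.4153 0.3868] [0.4161 0.3865 0.1108] 71
scene [417.0, 296.0] [0.5032 0.3783] [0.5028 0.3783 0.1105] 89
side [242.0, 316.0] [0.5008 0.379 ] [0.5006 0.3792 0.1102] 114
side [272.0, 333.0] [0.4121 0.3863] [0.4129 0.3867 0.1099] 120
```

View pics/w6.png

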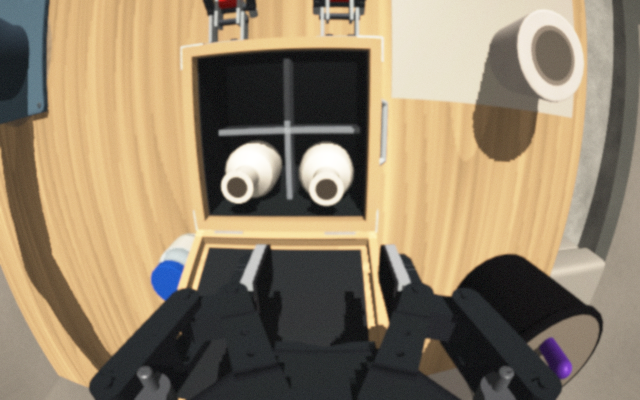

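Call:
{"name": "apply_moves", "arguments": {
  "steps": [0,0,0,0.053,-0.006,0,-0.3,0,0,0,0.053,-0.006,0,-0.3,0,0,0,0.053,-0.006,0,-0.3,0,0,0,0.053,-0.006,0,-0.3,0,0,0,0.053,-0.006,0,-0.3,0,0,0,0.053,-0.006,0,-0.3,0,0,0,0.053,-0.006,0,-0.3,0,0,0,0.053,-0.006,0,-0.3]
}}

```text
time_s: 16.08
tcp_pos: [0.5201, 0.2144, 0.2553]
orientation: [-0.0, 0.707, 0.707, -0.001]
wrist_force: [0.7, 0.2, 0.3]
opening: 0.0553
```

Call:
{"name": "apply_moves", "arguments": {
  "steps": [0,0,0,0.053,-0.006,0,-0.3,0,0,0,0.053,-0.006,0,-0.3,0,0,0,0.04,-0.006,0.04,-0.3,0,0,0,0.02,0,0.03,-0.3,0,0,0,0,0,0,-0.3,0,0,0,0,0,0,-0.3]
}}

```text
time_s: 16.82
tcp_pos: [0.5038, 0.3778, 0.1867]
orientation: [0.0, 0.708, 0.707, -0.0]
wrist_force: [1.6, -0.0, 0.1]
opening: 0.0553
```

```bash
python3 - <<'E'
from h import *
s,p,P=wb("w7")
E
```

```text
tcp [0.5038 0.3778 0.1867] [ 5.000e-04  7.076e-01  7.066e-01 -1.000e-04] 0.0553 F [ 1.6 -0.   0.1] t 16.825 qv 0.023431680420172813
[204. 201.] [415.7 384.6] 16.0 0.1099 866
[323. 212.] [502.9 376.8] 15.9 0.1098 1000
```

Call:
{"name": "apply_moves", "arguments": {
  "steps": [0,0,0,0.001,-0.001,0.02,-0.3,0,0,0,0,0,0.04,-0.3,0,0,0,0,0,0.033,-0.3,0,0,0,0,0,0,-0.3,0,0,0,0,0,0,0.3,0,0,0,0,0,0,1,0,0,0,0,0,0,1,0,0,0,0,0,0,1]
}}

```text
time_s: 17.88
tcp_pos: [0.5033, 0.3809, 0.0958]
orientation: [0.0, 0.707, 0.707, 0.002]
wrist_force: [-1.1, -0.8, 8.2]
opening: 0.0277
```

Call:
{"name": "apply_moves", "arguments": {
  "steps": [0,0,0,0,0,0,1,0,0,0,0,0,-0.02,1,0,0,0,0,0,-0.05,1,0,0,0,0,0,-0.05,1,0,0,0,-0.02,0,-0.05,1,0,0,0,-0.055,-0.002,0,1,0,0,0,-0.055,-0.002,0,1,0,0,0,-0.055,-0.002,0,1]
}}

```text
time_s: 18.88
tcp_pos: [0.4959, 0.1933, 0.265]
orientation: [0.0, 0.707, 0.707, 0.001]
wrist_force: [0.5, -0.5, -0.2]
opening: 0.0279
```

Call:
{"name": "apply_moves", "arguments": {
  "steps": [0,0,0,-0.055,-0.002,0,1,0,0,0,-0.055,-0.002,0,1,0,0,0,-0.055,-0.002,0,1,0,0,0,-0.055,-0.002,0,1,0,0,0,-0.055,-0.001,0,1,0,0,0,-0.037,0,0,1,0,0,0,-0.008,0,0,1,0,0,0,0,0,0,1]
}}

```text
time_s: 19.88
tcp_pos: [0.4871, -0.1248, 0.2642]
orientation: [0.0, 0.707, 0.707, 0.001]
wrist_force: [0.9, 0.4, -1.1]
opening: 0.0279
```

Call:
{"name": "apply_moves", "arguments": {
  "steps": [0,0,0,0,0,0,1]
}}

```text
time_s: 20.0
tcp_pos: [0.4873, -0.1233, 0.2637]
orientation: [-0.0, 0.706, 0.708, 0.0]
wrist_force: [-0.3, 1.0, -1.4]
opening: 0.028
```

Place TCP at z ≈ 0.098.

Call:
{"name": "apply_moves", "arguments": {
  "steps": [0,0,0,-0.003,-0.001,0,1,0,0,0,0,0,0.04,1,0,0,0,0,0,0.04,1,0,0,0,0,0,0.04,1,0,0,0,0,0,0.03,1,0,0,0,0,0,0.012,1,0,0,0,0,0,0,1,0,0,0,0,0,0,1]
}}

```text
time_s: 21.0
tcp_pos: [0.487, -0.1281, 0.1024]
orientation: [0.001, 0.707, 0.707, 0.001]
wrist_force: [0.9, 0.4, -0.8]
opening: 0.0278
```

Call:
{"name": "apply_moves", "arguments": {
  "steps": [0,0,0,0,0,0.004,1,0,0,0,0,0,0,1,0,0,0,0,0,0,0.3,0,0,0,0,0,0,0.05,0,0,0,0,0,0,0.05]
}}

```text
time_s: 21.62
tcp_pos: [0.486, -0.128, 0.0973]
orientation: [0.0, 0.707, 0.707, 0.0]
wrist_force: [0.2, -0.5, 0.3]
opening: 0.0404
```

Call:
{"name": "apply_moves", "arguments": {
  "steps": [0,0,0,0,0,-0.02,0.05,0,0,0,0,0,-0.04,0.05,0,0,0,0,0,-0.05,0,0,0,0,0,0,-0.05,-0.3,0,0,0,0,0,0,-0.3,0,0,0,0,0,0,-0.3]
}}

```text
time_s: 22.38
tcp_pos: [0.4856, -0.1278, 0.2569]
orientation: [-0.0, 0.707, 0.707, -0.0]
wrist_force: [-0.6, -0.3, -0.3]
opening: 0.0555
```

```bash
python3 - <<'E'
from h import *
s,p,P=wb("w8")
for n in('scene','side'):
  ps,ds=vision.grab_frame(n);cv2.imwrite(f"pics/{n}8.png",ps[:,:,::-1])
  for b in bottles({n:(ps,ds)}):print(*b)
E
```

```text
tcp [ 0.4856 -0.1278  0.2569] [-3.000e-04  7.071e-01  7.071e-01 -1.000e-04] 0.0555 F [-0.6 -0.3 -0.3] t 22.375 qv 0.02395659987552774
[278. 134.] [448.2 -88.2] 15.3 0.1116 113
[459. 138.] [607.5 -88. ] 15.2 0.1109 106
[324. 187.] [ 485.9 -131.6] 16.0 0.1119 691
[325. 264.] [ 485.9 -213.3] 16.3 0.1116 520
[414. 260.] [ 574.2 -212.1] 14.8 0.1115 146
scene [446.0, 284.0] [0.4153 0.3868] [0.4161 0.3865 0.1108] 70
side [272.0, 333.0] [0.4121 0.3863] [0.4129 0.3868 0.11  ] 122
```

View pics/w8.png

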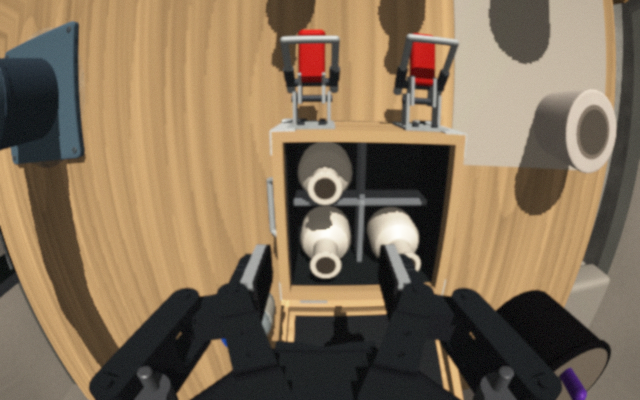

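Call:
{"name": "apply_moves", "arguments": {
  "steps": [0,0,0,0.053,-0.008,0,-0.3,0,0,0,0.053,-0.008,0,-0.3,0,0,0,0.053,-0.008,0,-0.3,0,0,0,0.053,-0.008,0,-0.3,0,0,0,0.053,-0.008,0,-0.3,0,0,0,0.053,-0.008,0,-0.3,0,0,0,0.053,-0.008,0,-0.3,0,0,0,0.053,-0.008,0,-0.3]
}}

```text
time_s: 23.52
tcp_pos: [0.4212, 0.2973, 0.2562]
orientation: [-0.0, 0.707, 0.707, -0.001]
wrist_force: [1.0, -0.0, 0.3]
opening: 0.0557
```

Call:
{"name": "apply_moves", "arguments": {
  "steps": [0,0,0,0.048,-0.007,0,-0.3,0,0,0,0.03,0,0.04,-0.3,0,0,0,0.01,0,0.03,-0.3,0,0,0,0,0,0,-0.3,0,0,0,0,0,0,-0.3]
}}

```text
time_s: 24.15
tcp_pos: [0.4155, 0.3834, 0.1877]
orientation: [0.0, 0.707, 0.707, -0.0]
wrist_force: [-0.7, -0.4, 0.8]
opening: 0.0556
```

```bash
python3 - <<'E'
from h import *
s,p,P=wb("w9")
E
```

```text
tcp [0.4155 0.3834 0.1877] [ 2.000e-04  7.074e-01  7.068e-01 -1.000e-04] 0.0556 F [-0.7 -0.4  0.8] t 24.15 qv 0.020419368846934512
[324. 209.] [415.  384.7] 16.0 0.1097 1023
```

Call:
{"name": "apply_moves", "arguments": {
  "steps": [0,0,0,0.003,-0.001,0.02,-0.3,0,0,0,0,0,0.04,-0.3,0,0,0,0,0,0.034,-0.3,0,0,0,0,0,0,-0.3,0,0,0,0,0,0,0.3,0,0,0,0,0,0,1,0,0,0,0,0,0,1,0,0,0,0,0,0,1]
}}

```text
time_s: 25.2
tcp_pos: [0.415, 0.3881, 0.0956]
orientation: [0.0, 0.707, 0.707, 0.002]
wrist_force: [-0.1, -0.5, 8.0]
opening: 0.0278
```

Call:
{"name": "apply_moves", "arguments": {
  "steps": [0,0,0,0,0,0,1,0,0,0,0,0,-0.02,1,0,0,0,0,0,-0.05,1,0,0,0,0,0,-0.05,1,0,0,0,-0.02,0,-0.05,1,0,0,0,-0.05,0.016,0,1,0,0,0,-0.05,0.016,0,1,0,0,0,-0.05,0.016,0,1]
}}

```text
time_s: 26.2
tcp_pos: [0.4625, 0.2154, 0.2646]
orientation: [0.0, 0.707, 0.707, 0.001]
wrist_force: [1.2, 0.0, -1.3]
opening: 0.0283
```

Call:
{"name": "apply_moves", "arguments": {
  "steps": [0,0,0,-0.05,0.016,0,1,0,0,0,-0.05,0.016,0,1,0,0,0,-0.05,0.016,0,1,0,0,0,-0.05,0.016,0,1,0,0,0,-0.05,0.016,0,1,0,0,0,-0.05,0.016,0,1,0,0,0,-0.035,0.008,0,1,0,0,0,-0.007,0.001,0,1]
}}

```text
time_s: 27.2
tcp_pos: [0.567, -0.1286, 0.2642]
orientation: [0.001, 0.709, 0.705, -0.0]
wrist_force: [-0.6, 0.7, -1.3]
opening: 0.0279
```

Call:
{"name": "apply_moves", "arguments": {
  "steps": [0,0,0,0,0,0,1,0,0,0,0,0,0,1]
}}

```text
time_s: 27.45
tcp_pos: [0.567, -0.1231, 0.2636]
orientation: [-0.0, 0.706, 0.708, 0.0]
wrist_force: [0.1, 0.5, -1.4]
opening: 0.0278
```

Call:
{"name": "apply_moves", "arguments": {
  "steps": [0,0,0,-0.003,0.003,0,1,0,0,0,0,0,0.04,1,0,0,0,0,0,0.04,1,0,0,0,0,0,0.04,1,0,0,0,0,0,0.03,1,0,0,0,0,0,0.012,1,0,0,0,0,0,0,1,0,0,0,0,0,0,1]
}}

```text
time_s: 28.45
tcp_pos: [0.5711, -0.1281, 0.1026]
orientation: [0.001, 0.707, 0.707, 0.001]
wrist_force: [-0.3, 0.9, -1.4]
opening: 0.0277
```

Call:
{"name": "apply_moves", "arguments": {
  "steps": [0,0,0,0,0,0.004,1,0,0,0,0,0,0,1,0,0,0,0,0,0,0.3,0,0,0,0,0,0,0.05,0,0,0,0,0,0,0.05]
}}

```text
time_s: 29.08
tcp_pos: [0.5702, -0.128, 0.0975]
orientation: [0.0, 0.707, 0.707, 0.0]
wrist_force: [-0.7, -0.7, 0.2]
opening: 0.0405
```

Call:
{"name": "apply_moves", "arguments": {
  "steps": [0,0,0,0,0,-0.02,0.05,0,0,0,0,0,-0.04,0.05,0,0,0,0,0,-0.05,0,0,0,0,0,0,-0.05,-0.3,0,0,0,0,0,-0.02,-0.3,0,0,0,0,0,0,-0.3,0,0,0,0,0,0,-0.3]
}}

```text
time_s: 29.95
tcp_pos: [0.5693, -0.1278, 0.2759]
orientation: [-0.001, 0.707, 0.707, -0.001]
wrist_force: [-0.5, -0.3, 0.1]
opening: 0.0554
```

```bash
python3 - <<'E'
from h import *
s,p,P=wb("w10");np.save("pics/w10P.npy",P)
for n in('scene','side'):
  ps,ds=vision.grab_frame(n);cv2.imwrite(f"pics/{n}10.png",ps[:,:,::-1]);np.save(f"pics/{n}10_d.npy",ds)
  u,v=map(int,proj(n,np.array((.53,-.15,.12))))
  cv2.imwrite(f"pics/{n}10c.png",cv2.resize(ps[v-75:v+75,u-100:u+100,::-1],None,fx=4,fy=4,interpolation=2))
E
```

```text
tcp [ 0.5693 -0.1278  0.2759] [-8.000e-04  7.071e-01  7.071e-01 -6.000e-04] 0.0554 F [-0.5 -0.3  0.1] t 29.95 qv 0.011624559307405717
[325. 181.] [ 569.7 -131. ] 16.1 0.1118 605
[242. 182.] [ 485.9 -131.7] 16.2 0.1118 515
[245. 249.] [ 484.1 -209.7] 15.1 0.1114 206
[326. 257.] [ 570.1 -215.6] 16.1 0.1117 475
```

View pics/w10.png

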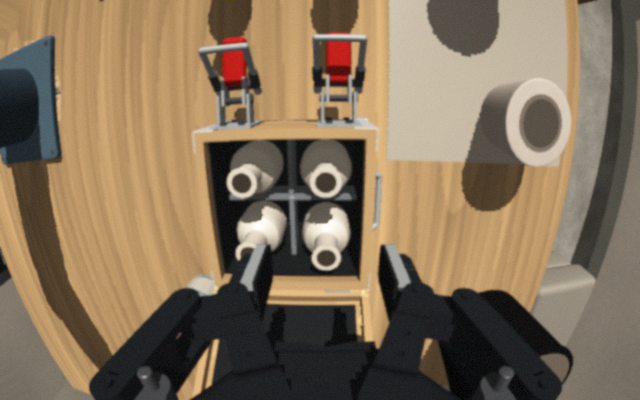

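View pics/side10c.png

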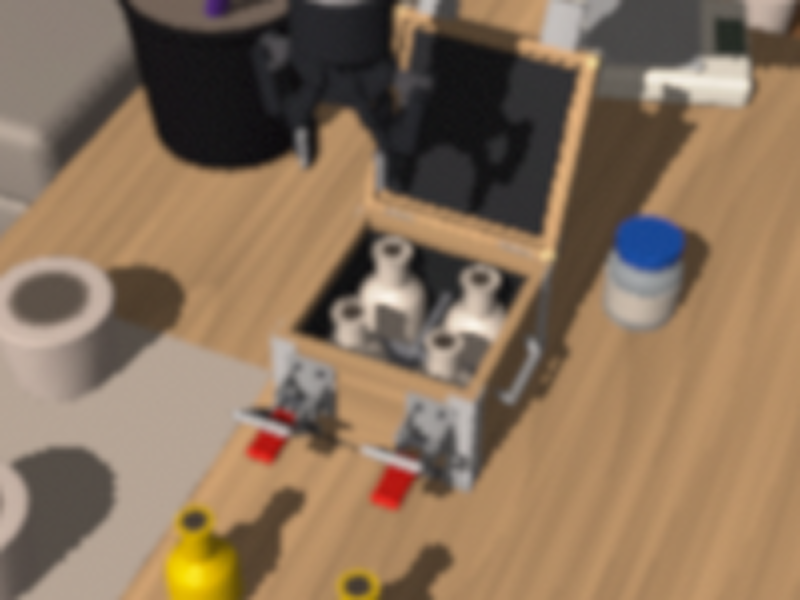

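View pics/scene10c.png

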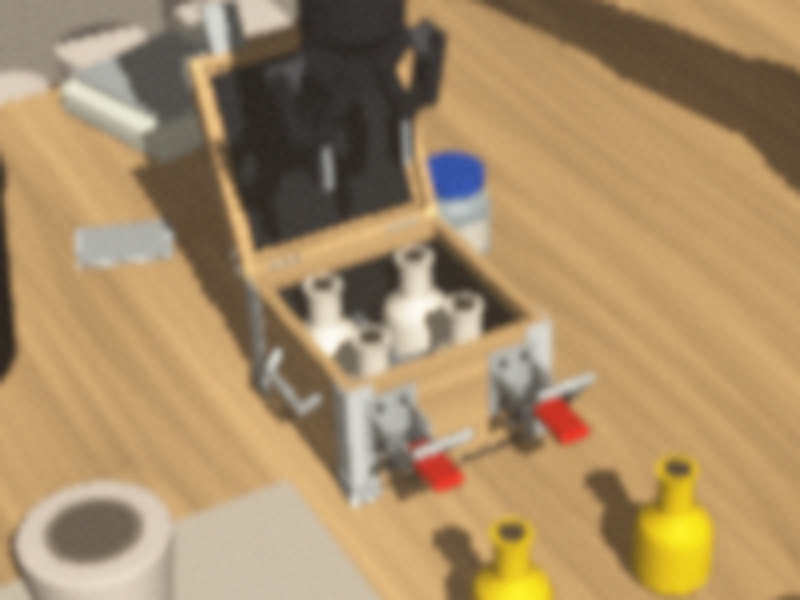

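Call:
{"name": "apply_moves", "arguments": {
  "steps": [0,0,0,0,-0.01,-0.045,1,0,0,0,0,-0.01,-0.045,1,0,0,0,-0.02,-0.01,-0.04,1,0,0,0,-0.05,-0.011,0,1,0,0,0,-0.05,0,0,1,0,0,0,-0.05,0,0,1,0,0,0,-0.05,0,0,1,0,0,0,-0.05,0,0,1]
}}

```text
time_s: 31.1
tcp_pos: [0.5288, -0.3994, 0.4062]
orientation: [-0.001, 0.707, 0.707, -0.0]
wrist_force: [0.9, -0.7, 0.7]
opening: 0.0002
```

Call:
{"name": "apply_moves", "arguments": {
  "steps": [0,0,0,0,0,0,1,0,0,0,0,0,0,1]
}}

```text
time_s: 31.35
tcp_pos: [0.5292, -0.3972, 0.4062]
orientation: [-0.001, 0.707, 0.707, 0.0]
wrist_force: [0.2, 0.9, -0.3]
opening: -0.0002
```

```bash
python3 - <<'E'
from h import *
for n in('scene','side','wrist'):
  ps,ds=vision.grab_frame(n);cv2.imwrite(f"pics/{n}11.png",ps[:,:,::-1])
  if n!='wrist':
    u,v=map(int,proj(n,np.array((.53,-.25,.2))));v=max(v,90)
    cv2.imwrite(f"pics/{n}11c.png",cv2.resize(ps[v-90:v+90,u-120:u+120,::-1],None,fx=3,fy=3,interpolation=2))
E
```

```text
(no output)
```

View pics/side11c.png

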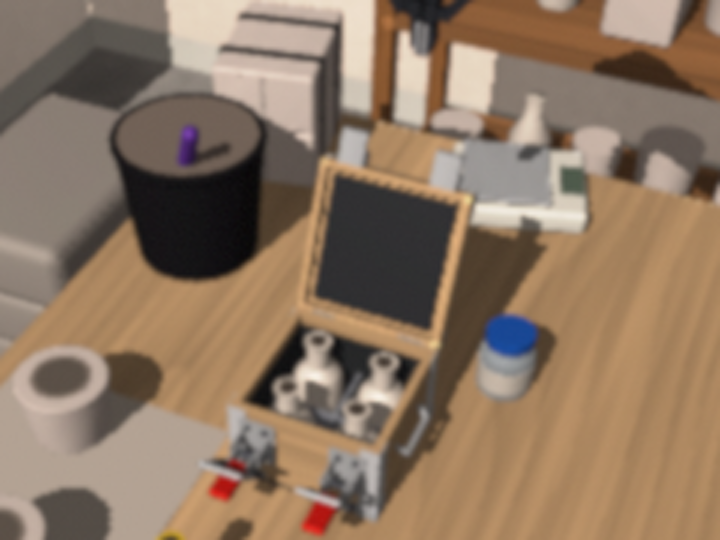

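View pics/wrist11.png

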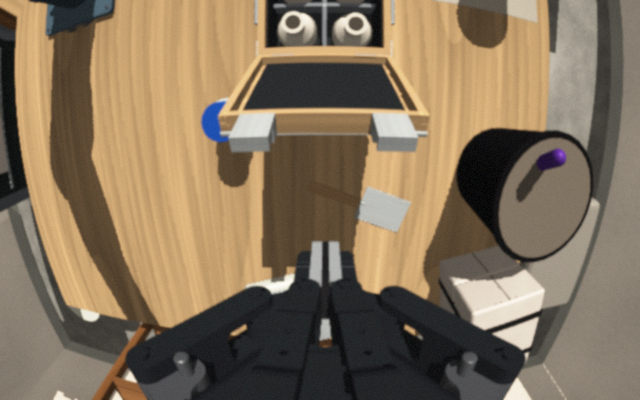

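Call:
{"name": "apply_moves", "arguments": {
  "steps": [0,0,0,0,0,0.045,1,0,0,0,0,0,0.045,1,0,0,0,0,0,0.042,1,0,0,0,0,0,0,1,0,0,0,0,0,0,1]
}}

```text
time_s: 32.12
tcp_pos: [0.5301, -0.3981, 0.2774]
orientation: [0.001, 0.707, 0.707, 0.0]
wrist_force: [0.6, -0.0, 1.2]
opening: 0.0003
```

```bash
python3 - <<'E'
from h import *
s=sense();print(s['tcp_pos'],s['wrist_force'])
p,d=vision.grab_frame('wrist');cv2.imwrite("pics/w12.png",p[:,:,::-1]);P=wcloud(s,d);P[d==0]=np.nan
hsv=cv2.cvtColor(p,cv2.COLOR_RGB2HSV)
m=(P[...,2]>.2)&(P[...,2]<.34)&(P[...,1]>-.40)&(P[...,1]<-.25)&(P[...,0]>.43)&(P[...,0]<.63)
w=m&(hsv[...,1]>60)&(hsv[...,2]>90);Q=P[w];print(len(Q),np.percentile(Q,[2,98],axis=0).round(4))
g=m&(hsv[...,1]<40)&(hsv[...,2]>110);Q=P[g];print(len(Q),np.percentile(Q,[2,50,98],axis=0).round(4))
E
```

```text
[ 0.53008136 -0.39808722  0.27743274] [ 0.57218677 -0.02531912  1.18094714]
14217 [[ 0.441  -0.35    0.2096]
 [ 0.6166 -0.3049  0.2797]]
12836 [[ 0.4606 -0.3892  0.2687]
 [ 0.5324 -0.3432  0.3027]
 [ 0.5973 -0.3308  0.3119]]
```

View pics/w12.png

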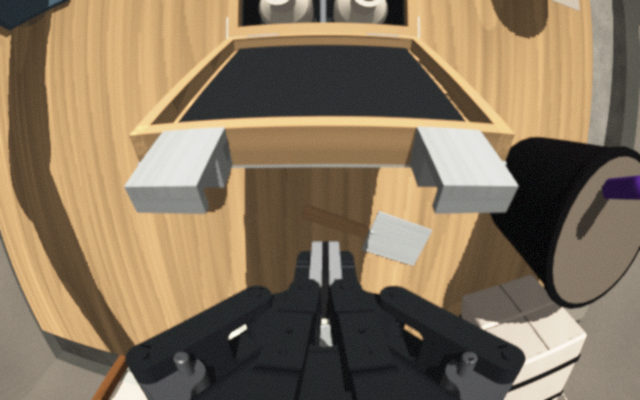

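Call:
{"name": "apply_moves", "arguments": {
  "steps": [0,0,0,0.033,0,0.001,1,0,0,0,0.023,0,-0.007,1,0,0,0,0.018,0,-0.006,1,0,0,0,0.018,0,-0.006,1,0,0,0,0.017,0,-0.004,1,0,0,0,0,0,0,1]
}}

```text
time_s: 32.92
tcp_pos: [0.5295, -0.2862, 0.2973]
orientation: [-0.001, 0.706, 0.708, 0.001]
wrist_force: [-0.0, -0.2, 0.0]
opening: -0.0002
```

```bash
python3 - <<'E'
from h import *
s=sense();print(s['tcp_pos'],s['wrist_force'])
ps,ds=vision.grab_frame('side')
cv2.imwrite(f"pics/s13c.png",cv2.resize(ps[60:240,200:440,::-1],None,fx=3,fy=3,interpolation=2))
E
```

```text
[ 0.52951773 -0.28620276  0.29731348] [-0.01550158 -0.19593538  0.01670993]
```

View pics/s13c.png

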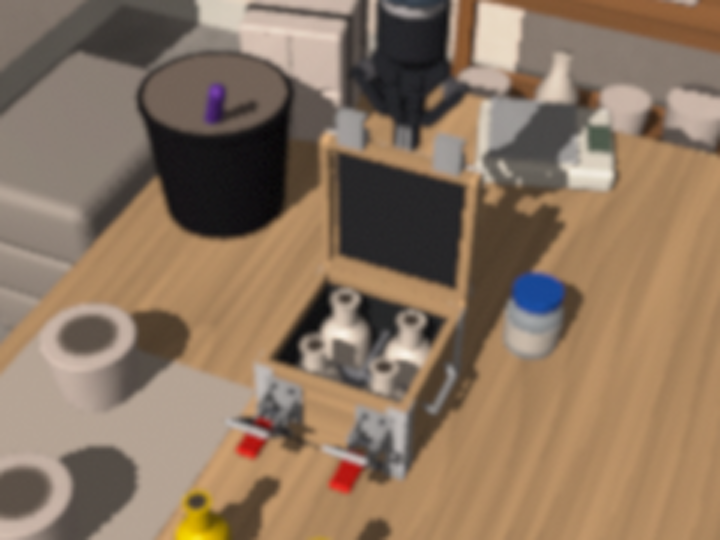

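Call:
{"name": "apply_moves", "arguments": {
  "steps": [0,0,0,0.018,0,0.002,1,0,0,0,0.018,0,0.005,1,0,0,0,0.02,0,0.003,1,0,0,0,0.02,0,0.005,1,0,0,0,0.022,0,0.011,1,0,0,0,0.022,0,0.013,1,0,0,0,0.018,0,0.016,1,0,0,0,0.016,0,0.018,1]
}}

```text
time_s: 33.98
tcp_pos: [0.5287, -0.1324, 0.2235]
orientation: [-0.001, 0.707, 0.708, 0.0]
wrist_force: [0.5, -0.6, 0.9]
opening: 0.0001
```

Call:
{"name": "apply_moves", "arguments": {
  "steps": [0,0,0,0.01,0,0.018,1,0,0,0,0.01,0,0.019,1,0,0,0,0.005,0,0.02,1,0,0,0,0.005,0,0.018,1,0,0,0,0,0,0,1]
}}

```text
time_s: 34.6
tcp_pos: [0.5285, -0.1029, 0.1491]
orientation: [-0.001, 0.707, 0.708, -0.0]
wrist_force: [-0.7, 0.1, 2.8]
opening: -0.0001
```

```bash
python3 - <<'E'
from h import *
s=sense();print(s['tcp_pos'],s['wrist_force'])
ps,ds=vision.grab_frame('side')
cv2.imwrite(f"pics/s14c.png",cv2.resize(ps[60:240,200:440,::-1],None,fx=3,fy=3,interpolation=2))
E
```

```text
[ 0.52847049 -0.1029032   0.14910208] [-0.70569939  0.12464389  2.80480285]
```

View pics/s14c.png

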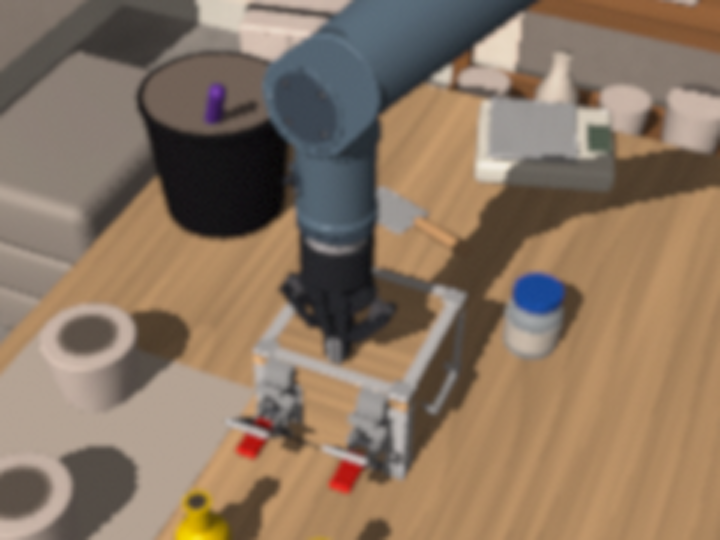

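Lid appears shut. I press it a few mm more to be sure, then lift off.

Call:
{"name": "apply_moves", "arguments": {
  "steps": [0,0,0,0,0,0.003,1,0,0,0,0,0,0.002,1,0,0,0,0,0,0,1]
}}

```text
time_s: 35.02
tcp_pos: [0.5288, -0.1029, 0.1484]
orientation: [-0.001, 0.707, 0.707, 0.001]
wrist_force: [-15.7, 4.8, 47.0]
opening: -0.0001
```

Call:
{"name": "apply_moves", "arguments": {
  "steps": [0,0,0,0,0,-0.03,1,0,0,0,0,0,-0.05,1,0,0,0,0,0,-0.05,0.3,0,0,0,0,0,0,-0.3,0,0,0,0,0,0,-0.3]
}}

```text
time_s: 35.65
tcp_pos: [0.5283, -0.1038, 0.2734]
orientation: [-0.001, 0.707, 0.707, -0.0]
wrist_force: [-0.6, 0.7, 0.2]
opening: 0.0538
```

```bash
python3 - <<'E'
from h import *
s=sense();print(s['tcp_pos'],s['orientation'],s['q'].round(2))
p,d=vision.grab_frame('wrist');cv2.imwrite("pics/w15.png",p[:,:,::-1]);np.save("pics/w15d.npy",d)
P=wcloud(s,d);P[d==0]=np.nan;np.save("pics/w15P.npy",P)
hsv=cv2.cvtColor(p,cv2.COLOR_RGB2HSV)
m=(P[...,0]>.45)&(P[...,0]<.6)&(P[...,1]>-.25)&(P[...,1]<-.085)&(P[...,2]>.1)&(P[...,2]<.16)
Q=P[m];A=np.c_[Q[:,:2],np.ones(len(Q))];print('lid top plane',np.linalg.lstsq(A,Q[:,2],rcond=None)[0],np.median(Q[:,2]))
E
```

```text
[ 0.52827905 -0.10376522  0.27339352] [-8.15963718e-04  7.06733966e-01  7.07478899e-01 -2.05851923e-04] [ 0.02  0.32  0.11  1.81 -0.04  1.01  0.15]
lid top plane [-0.00128205  0.00176182  0.13273657] 0.13175447068764842
```

View pics/w15.png

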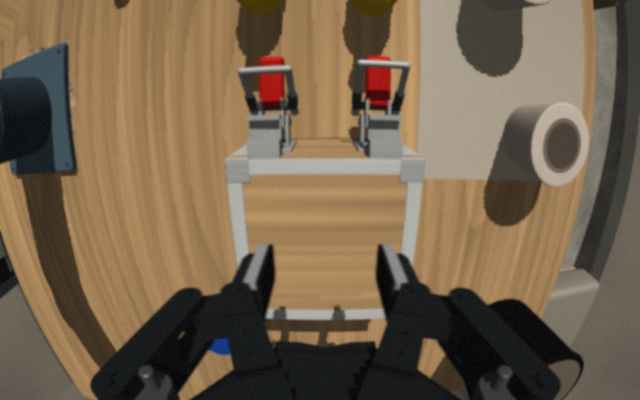

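```bash
python3 - <<'E'
from h import *
ims={}
for n in('scene','side'):
    ims[n]=vision.grab_frame(n); p,d=ims[n]; cv2.imwrite(f"pics/{n}16.png",p[:,:,::-1])
    u,v=map(int,proj(n,np.array((.53,-.03,.1))));cv2.imwrite(f"pics/{n}16c.png",cv2.resize(p[v-50:v+50,u-70:u+70,::-1],None,fx=5,fy=5,interpolation=2));print(n,u-70,v-50)
    P=cloud(n,p,d);P[d==0]=np.nan
    S={n:P}
    hsv=cv2.cvtColor(p,cv2.COLOR_RGB2HSV)
    def rep(P,hsv,n):
        for x0 in(.583,.473):
            mm=(abs(P[...,0]-x0)<.035)
            b=mm&(P[...,1]>-.022)&(P[...,1]<.03)&(P[...,2]>.1)&(P[...,2]<.135)
            k=mm&(P[...,1]>-.08)&(P[...,1]<-.03)&(P[...,2]>.115)&(P[...,2]<.14)&(hsv[...,1]<50)
            r_=mm&(hsv[...,1]>170)&(hsv[...,2]>90)&((hsv[...,0]<6)|(hsv[...,0]>174))
            for t,q in(('bar',b),('keep',k),('red',r_)):
                Q=P[q]
                if len(Q)>5: print(n,x0,t,len(Q),np.percentile(Q,[5,50,95],axis=0).round(4).tolist())
    rep(P,hsv,n)
p=cv2.imread("pics/w15.png")[:,:,::-1].copy();P=np.load("pics/w15P.npy");rep(P,cv2.cvtColor(p,cv2.COLOR_RGB2HSV),'wrist')
cv2.imwrite("pics/w15c.png",cv2.resize(p[30:170,200:440,::-1],None,fx=3.3,fy=3.3,interpolation=2))
for n,(p,d) in ims.items():
    P=cloud(n,p,d);hsv=cv2.cvtColor(p,cv2.COLOR_RGB2HSV)
    f=(P[...,2]>.128)&(P[...,2]<.137)&(P[...,1]<-.0)&(P[...,1]>-.3)&(P[...,0]>.42)&(P[...,0]<.64)
    Q=P[f];q=Q[abs(Q[:,0]-.528)<.03];print(n,'front y',np.percentile(q[:,1],[.5,2,98,99.5]),'x',np.percentile(Q[:,0],[1,99]))
P=np.load("pics/w15P.npy");f=(P[...,2]>.126)&(P[...,2]<.137)&(P[...,1]<-.0)&(P[...,1]>-.3)&(P[...,0]>.42)&(P[...,0]<.64);Q=P[f];q=Q[abs(Q[:,0]-.528)<.03];print('w front y',np.percentile(q[:,1],[.5,2,98,99.5]),'x',np.percentile(Q[:,0],[1,99]))
E
```

```text
scene 253 160
scene 0.583 bar 40 [[0.5624, 0.0044, 0.1071], [0.5857, 0.0084, 0.112], [0.6066, 0.0125, 0.1161]]
scene 0.583 keep 153 [[0.5678, -0.0791, 0.1161], [0.5857, -0.0637, 0.1267], [0.6064, -0.0405, 0.1363]]
scene 0.583 red 59 [[0.575, -0.0092, 0.0774], [0.5859, 0.0064, 0.0817], [0.5945, 0.0184, 0.0857]]
scene 0.473 bar 43 [[0.4497, -0.0054, 0.1054], [0.4753, 0.0026, 0.1163], [0.4967, 0.007, 0.1208]]
scene 0.473 keep 137 [[0.4552, -0.0789, 0.1161], [0.4738, -0.0623, 0.1266], [0.4882, -0.0397, 0.1356]]
scene 0.473 red 71 [[0.4643, -0.0187, 0.0763], [0.4746, 0.0007, 0.0812], [0.4841, 0.0178, 0.0853]]
side 232 151
side 0.583 bar 37 [[0.5569, 0.002, 0.1045], [0.5772, 0.0102, 0.111], [0.6005, 0.0132, 0.1136]]
side 0.583 keep 143 [[0.5646, -0.0788, 0.1158], [0.5803, -0.0616, 0.1261], [0.6011, -0.038, 0.1351]]
side 0.583 red 49 [[0.5691, -0.0247, 0.077], [0.5808, 0.0081, 0.0813], [0.5905, 0.0185, 0.0848]]
side 0.473 bar 37 [[0.4452, -0.0009, 0.1083], [0.467, 0.0047, 0.1148], [0.4901, 0.0072, 0.1184]]
side 0.473 keep 144 [[0.4515, -0.0793, 0.1156], [0.4698, -0.0614, 0.1263], [0.4854, -
[... 283 characters left out ...]
2], [0.5986, -0.0422, 0.1327]]
wrist 0.583 red 710 [[0.5713, -0.0305, 0.0789], [0.5822, -0.0061, 0.0812], [0.5928, 0.0169, 0.0826]]
wrist 0.473 bar 597 [[0.4506, -0.0106, 0.1026], [0.4744, -0.0002, 0.1148], [0.4973, 0.0046, 0.1171]]
wrist 0.473 keep 1625 [[0.4579, -0.0791, 0.1156], [0.4736, -0.063, 0.1267], [0.4881, -0.0423, 0.1328]]
wrist 0.473 red 857 [[0.4621, -0.0267, 0.0777], [0.4736, -0.0098, 0.0801], [0.4848, 0.016, 0.0818]]
scene front y [-0.26066011 -0.25510059 -0.0787388  -0.07654858] x [0.43865682 0.61788499]
side front y [-0.25516645 -0.25100217 -0.07686637 -0.07566242] x [0.43551461 0.61338443]
w front y [-0.2572434  -0.25294725 -0.08024209 -0.07875561] x [0.44064003 0.61571086]
```

View pics/side16c.png

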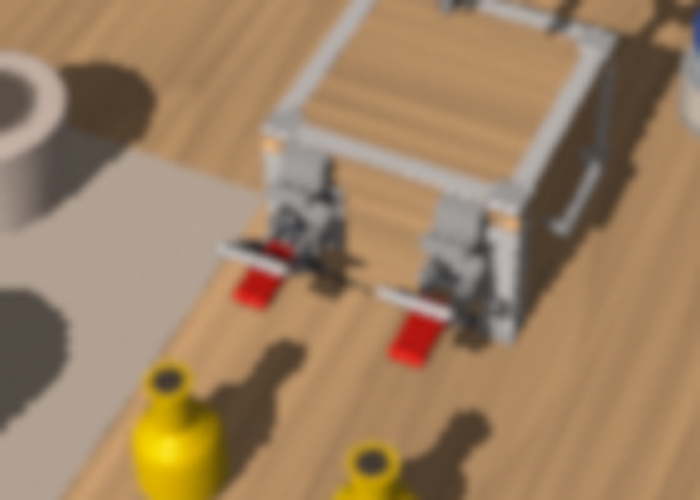

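View pics/w15c.png

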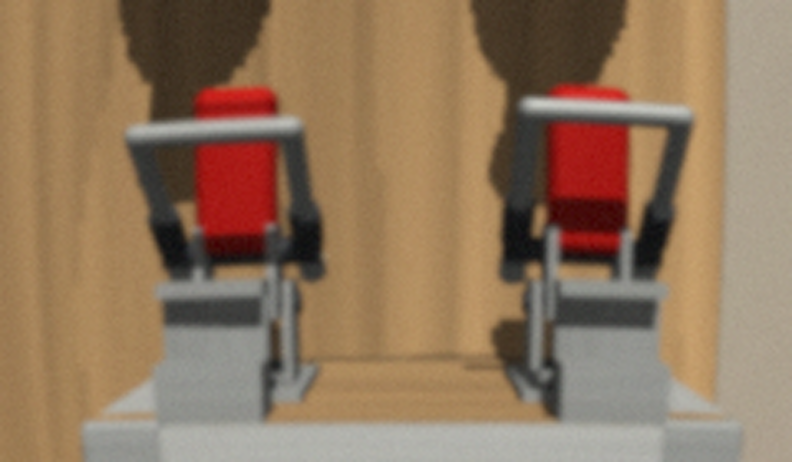

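Call:
{"name": "apply_moves", "arguments": {
  "steps": [0,0,0,0.036,0.018,0.03,-0.5,0,0,0,0.036,0.018,0.03,-0.5,0,0,0,0.036,0.018,0.03,-0.5,0,0,0,0.002,0,0.023,-0.5,0,0,0,0,0,0,-0.5,0,0,0,0,0,0,-0.5]
}}

```text
time_s: 36.55
tcp_pos: [0.583, 0.0041, 0.1616]
orientation: [0.0, 0.708, 0.707, -0.0]
wrist_force: [-0.2, 1.1, 0.2]
opening: 0.0639
```

```bash
python3 - <<'E'
from h import *
s=sense();print(s['tcp_pos'],s['orientation'],s['opening'])
p,d=vision.grab_frame('wrist');cv2.imwrite("pics/w17.png",p[:,:,::-1])
P=wcloud(s,d);P[d==0]=np.nan
mm=(abs(P[...,0]-.583)<.04)&(P[...,1]>-.022)&(P[...,1]<.03)&(P[...,2]>.1)&(P[...,2]<.125)
Q=P[mm];print(len(Q),np.percentile(Q,[1,50,99],axis=0).round(4))
t=Q[Q[:,2]>np.percentile(Q[:,2],40)];print(np.percentile(t,[2,50,98],axis=0).round(4))
E
```

```text
[0.58304112 0.00412037 0.16163408] [ 1.88240651e-04  7.07531473e-01  7.06681791e-01 -1.58228453e-04] 0.06387905774675712
1048 [[ 0.5586 -0.005   0.1008]
 [ 0.5832  0.0083  0.1107]
 [ 0.6075  0.0113  0.1127]]
[[0.5596 0.0049 0.1102]
 [0.5838 0.008  0.1114]
 [0.6067 0.0106 0.1127]]
```

View pics/w17.png

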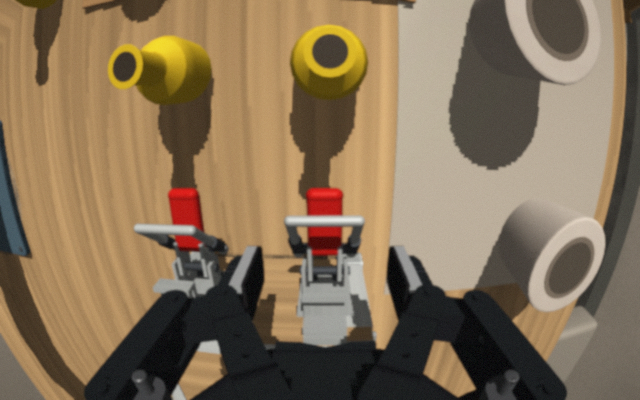

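Call:
{"name": "apply_moves", "arguments": {
  "steps": [0,0,0,0.002,0,0.03,-0.5,0,0,0,0,0,0.024,-0.5,0,0,0,0,0,0,-0.5,0,0,0,0,0,0,-0.25,0,0,0,0,0,0,0,0,0,0,0,0,0,0,0,0,0,0,0,0,0],
  "force": 30
}}

```text
time_s: 37.48
tcp_pos: [0.5831, 0.0073, 0.1078]
orientation: [0.0, 0.707, 0.707, 0.0]
wrist_force: [-2.3, 2.7, 3.7]
opening: 0.0497
```

Call:
{"name": "apply_moves", "arguments": {
  "steps": [0,0,0,-0.01,0,-0.01,0,0,0,0,-0.01,0,-0.01,0,0,0,0,-0.01,0,-0.005,0,0,0,0,-0.008,0,-0.003,0,0,0,0,0,0,0,0,0,0,0,0,0,0,0]
}}

```text
time_s: 38.22
tcp_pos: [0.5828, -0.0312, 0.1353]
orientation: [-0.0, 0.707, 0.707, -0.0]
wrist_force: [-2.6, 0.9, -0.3]
opening: 0.0495
```

```bash
cat >> h.py <<'E'
def look(tag,X=(.53,-.03,.1),w=60,h=45,wr=True):
    s=sense();print('tcp',np.round(s['tcp_pos'],4),np.round(s['orientation'],4),round(s['opening'],4),'F',np.round(s['wrist_force'],1),'t',s['time_s'])
    tiles=[]
    for n in('scene','side'):
        p,d=vision.grab_frame(n);u,v=map(int,proj(n,np.array(X)))
        tiles.append(cv2.resize(p[v-h:v+h,u-w:u+w,::-1],(400,300),interpolation=cv2.INTER_CUBIC))
        np.savez(f"pics/{tag}_{n}.npz",p=p,d=d)
    im=np.hstack(tiles)
    if wr:
        p,d=vision.grab_frame('wrist');np.savez(f"pics/{tag}_w.npz",p=p,d=d,tcp=s['tcp_pos'],o=s['orientation'])
        im=np.vstack([im,cv2.resize(p[140:290,170:570,::-1],(800,300))])
    cv2.imwrite(f"pics/{tag}.png",im)
E
python3 -c "
from h import *
look('k1',X=(.583,-.03,.12))"
```

```text
tcp [ 0.5828 -0.0312  0.1353] [-1.000e-04  7.071e-01  7.071e-01 -3.000e-04] 0.0495 F [-2.6  0.9 -0.3] t 38.225
```

View pics/k1.png

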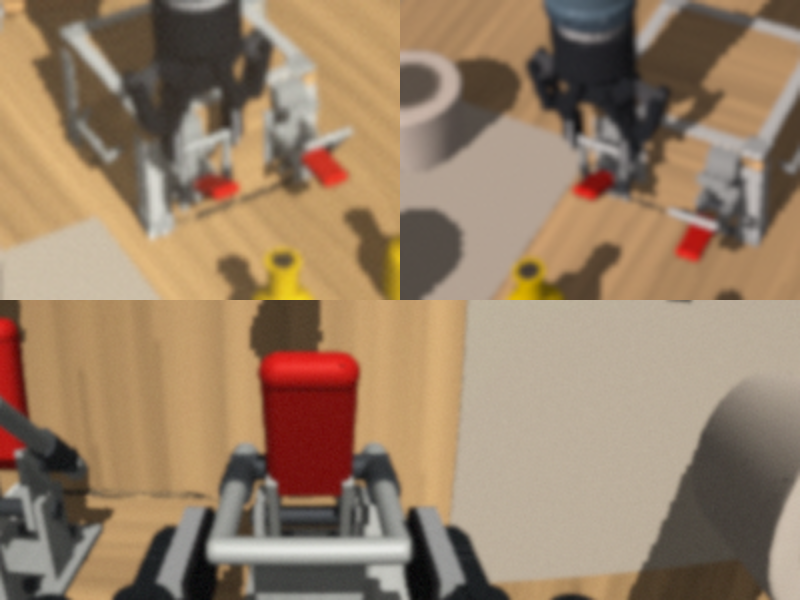

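```bash
cat >> h.py <<'E'
def wpt(tag,boxes):
    z=np.load(f"pics/{tag}_w.npz");s=dict(tcp_pos=z['tcp'],orientation=z['o']);P=wcloud(s,z['d']);P[z['d']==0]=np.nan
    for (u0,v0,u1,v1) in boxes:
        Q=P[v0:v1,u0:u1].reshape(-1,3);print((u0,v0,u1,v1),np.nanpercentile(Q,[5,50,95],axis=0).round(4).tolist())
    return P,z['p']
E
python3 - <<'E'
from h import *
P,p=wpt('k1',[(285,261,365,268)])
for v in range(255,290,2): print(v,P[v,325].round(4))
E
```

```text
(285, 261, 365, 268) [[0.5664, -0.0285, 0.1343], [0.5835, -0.0271, 0.1357], [0.6, -0.026, 0.1369]]
255 [ 0.5834 -0.0768  0.0393]
257 [ 0.5834 -0.0757  0.0445]
259 [ 0.5835 -0.0255  0.1339]
261 [ 0.5835 -0.0263  0.1343]
263 [ 0.5835 -0.0264  0.1359]
265 [ 0.5835 -0.0272  0.1364]
267 [ 0.5835 -0.028   0.137 ]
269 [ 0.5835 -0.0296  0.1362]
271 [ 0.5835 -0.0308  0.1361]
273 [ 0.5835 -0.0409  0.1222]
275 [ 0.5835 -0.0407  0.1244]
277 [ 0.5835 -0.042   0.1243]
279 [ 0.5835 -0.0433  0.1243]
281 [ 0.5835 -0.0498  0.1167]
283 [ 0.5835 -0.0515  0.1162]
285 [ 0.5835 -0.0529  0.1162]
287 [ 0.5835 -0.054   0.1166]
289 [ 0.5835 -0.0558  0.1161]
```

Call:
{"name": "apply_moves", "arguments": {
  "steps": [0,0,0,-0.01,0,0,0,0,0,0,-0.01,0,0,0,0,0,0,-0.005,0,0,0,0,0,0,0,0,0,0,0,0,0,0,0,0.005,0,0,0,0,0,0,0.005,0,0,0,0,0,0,0,0]
}}

```text
time_s: 39.25
tcp_pos: [0.5829, -0.0564, 0.1254]
orientation: [0.0, 0.707, 0.707, -0.0]
wrist_force: [-4.1, 0.9, 1.7]
opening: 0.0495
```

```bash
python3 - <<'E'
from h import *
look('k2',X=(.583,-.03,.12))
P,p=wpt('k2',[])
for v in range(262,330,3): print(v,P[v,325].round(4))
E
```

```text
tcp [ 0.5829 -0.0564  0.1254] [ 2.000e-04  7.071e-01  7.071e-01 -3.000e-04] 0.0495 F [-4.1  0.9  1.7] t 39.25
262 [ 0.5837 -0.0511  0.1261]
265 [ 0.5837 -0.0522  0.1269]
268 [ 0.5837 -0.0539  0.1269]
271 [ 0.5837 -0.0625  0.116 ]
274 [ 0.5837 -0.0627  0.1185]
277 [ 0.5837 -0.063   0.1209]
280 [ 0.5837 -0.0626  0.1242]
283 [ 0.5837 -0.063   0.1261]
286 [ 0.5837 -0.0619  0.1302]
289 [ 0.5837 -0.0634  0.1306]
292 [ 0.5837 -0.0651  0.1308]
295 [ 0.5837 -0.0667  0.131 ]
298 [ 0.5837 -0.0687  0.1308]
301 [ 0.5837 -0.0709  0.1303]
304 [ 0.5837 -0.0729  0.1303]
307 [ 0.5837 -0.0752  0.1298]
310 [ 0.5837 -0.0766  0.1305]
313 [ 0.5837 -0.078   0.1311]
316 [ 0.5837 -0.0786  0.1327]
319 [ 0.5837 -0.0803  0.1331]
322 [ 0.5837 -0.0834  0.132 ]
325 [ 0.5837 -0.084   0.1336]
328 [ 0.5837 -0.0863  0.1333]
```

View pics/k2.png

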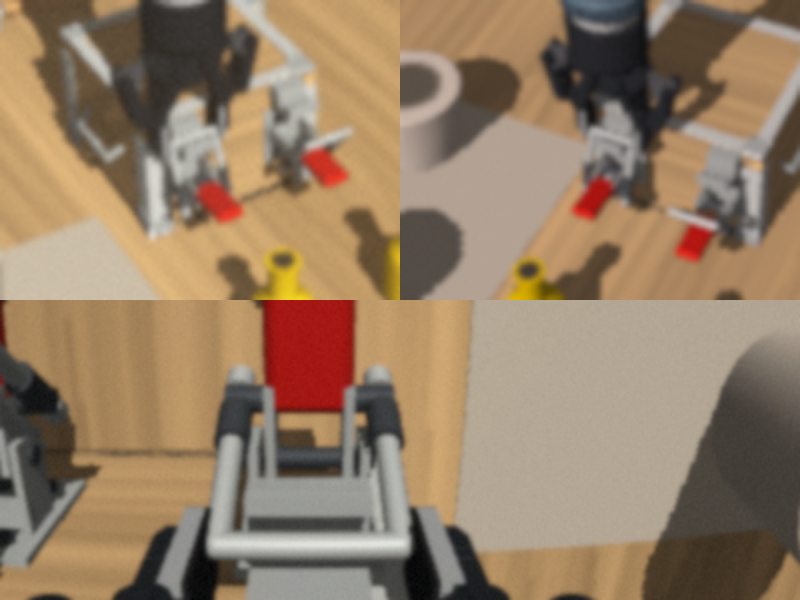

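Call:
{"name": "apply_moves", "arguments": {
  "steps": [0,0,0,0,0,0.004,0,0,0,0,0,0,0,0,0,0,0,0,0,0,0]
}}

```text
time_s: 39.78
tcp_pos: [0.583, -0.0566, 0.1218]
orientation: [0.0, 0.707, 0.707, -0.0]
wrist_force: [-4.6, 0.7, 4.5]
opening: 0.0498
```

```bash
python3 - <<'E'
from h import *
look('k3',X=(.583,-.03,.12))
P,p=wpt('k3',[])
for v in range(250,290,3): print(v,P[v,325].round(4))
E
```

```text
tcp [ 0.583  -0.0566  0.1218] [ 3.000e-04  7.072e-01  7.070e-01 -2.000e-04] 0.0498 F [-4.6  0.7  4.5] t 39.775
250 [ 0.5837 -0.044   0.1241]
253 [ 0.5837 -0.0499  0.1162]
256 [ 0.5837 -0.0503  0.1186]
259 [ 0.5837 -0.05    0.1219]
262 [ 0.5837 -0.0516  0.1219]
265 [ 0.5837 -0.0525  0.1232]
268 [ 0.5837 -0.0542  0.1231]
271 [ 0.5837 -0.0604  0.1161]
274 [ 0.5837 -0.0622  0.116 ]
277 [ 0.5837 -0.0623  0.1186]
280 [ 0.5837 -0.0625  0.1209]
283 [ 0.5837 -0.0625  0.1236]
286 [ 0.5837 -0.0622  0.1264]
289 [ 0.5837 -0.0628  0.1281]
```

Call:
{"name": "apply_moves", "arguments": {
  "steps": [0,0,0,0,0,0,-0.3,0,0,0,0,0,0,-0.5,0,0,0,0,0,0,-0.5,0,0,0,0,0,-0.04,-0.5,0,0,0,0,0,-0.04,-0.5,0,0,0,0,0,0,-0.5]
}}

```text
time_s: 40.67
tcp_pos: [0.5856, -0.0564, 0.2047]
orientation: [0.003, 0.707, 0.707, 0.002]
wrist_force: [-0.2, -0.7, 0.5]
opening: 0.0644
```

```bash
python3 - <<'E'
from h import *
look('k4',X=(.583,-.03,.12))
P,p=wpt('k4',[])
cv2.imwrite('pics/k4w.png',p[:,:,::-1])
E
```

```text
tcp [ 0.5856 -0.0564  0.2047] [0.0027 0.7072 0.707  0.0024] 0.0644 F [-0.2 -0.7  0.5] t 40.675
```

View pics/k4.png

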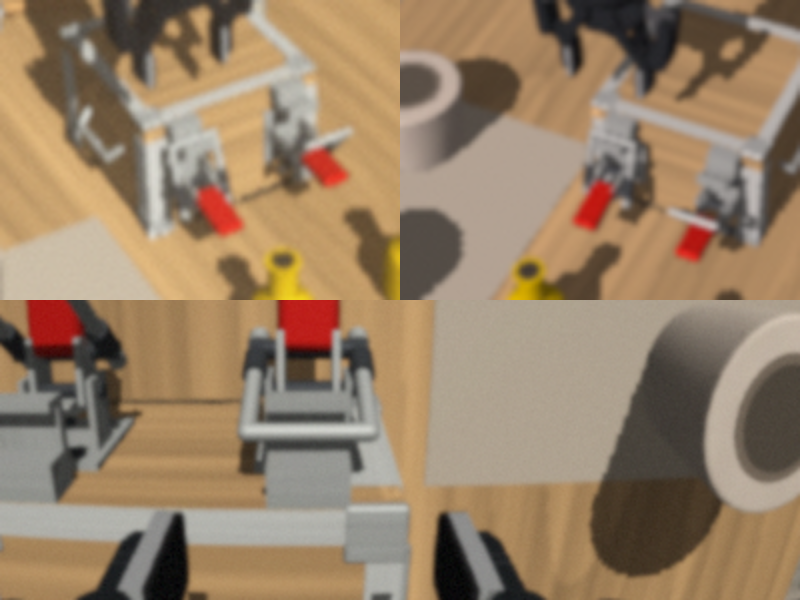

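View pics/k4w.png

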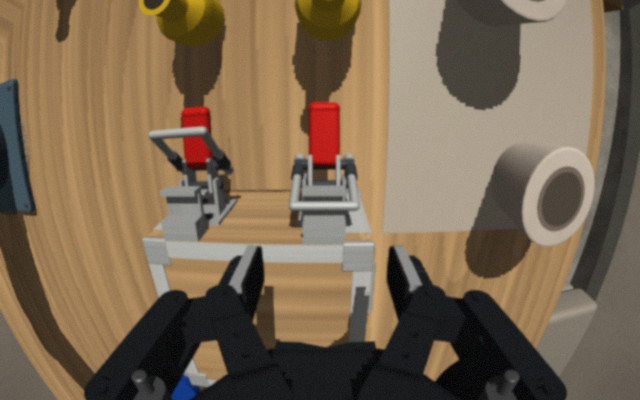

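```bash
python3 - <<'E'
from h import *
P,p=wpt('k4',[])
for v in range(194,222,2): print(v,P[v,325].round(4))
hsv=cv2.cvtColor(p,cv2.COLOR_RGB2HSV);m=(hsv[...,1]>170)&((hsv[...,0]<6)|(hsv[...,0]>174))&(hsv[...,2]>60)&(P[...,0]>.55)
Q=P[m];A=np.c_[Q[:,1],np.ones(len(Q))];print(len(Q),np.percentile(Q,[2,50,98],axis=0).round(4),np.linalg.lstsq(A,Q[:,2],rcond=None)[0])
mm=(abs(P[...,0]-.473)<.04)&(P[...,1]>-.022)&(P[...,1]<.03)&(P[...,2]>.1)&(P[...,2]<.125)
Q=P[mm];t=Q[Q[:,2]>np.percentile(Q[:,2],45)];print(np.percentile(t,[2,50,98],axis=0).round(4))
E
```

```text
194 [ 0.5869 -0.0438  0.1265]
196 [ 0.5869 -0.0451  0.127 ]
198 [ 0.5869 -0.0488  0.1203]
200 [ 0.5869 -0.051   0.1185]
202 [ 0.5869 -0.0501  0.1253]
204 [ 0.5869 -0.0514  0.1258]
206 [ 0.5869 -0.0527  0.1264]
208 [ 0.5869 -0.0541  0.1268]
210 [ 0.5869 -0.0553  0.1274]
212 [ 0.5869 -0.0604  0.1183]
214 [ 0.5869 -0.0616  0.1193]
216 [ 0.5869 -0.0633  0.119 ]
218 [ 0.5869 -0.0623  0.1253]
220 [ 0.5869 -0.0626  0.1281]
1797 [[ 0.574  -0.0319  0.07  ]
 [ 0.5857 -0.0067  0.0764]
 [ 0.5979  0.0169  0.0815]] [-0.23717479  0.07414465]
[[ 0.4542 -0.0022  0.1174]
 [ 0.4793  0.0012  0.1185]
 [ 0.4998  0.0041  0.1201]]
```

Call:
{"name": "apply_moves", "arguments": {
  "steps": [0,0,0,0.014,-0.03,0,-0.5,0,0,0,0.014,-0.03,0,-0.5,0,0,0,0.014,-0.03,0.02,-0.5,0,0,0,0.014,-0.02,0.02,-0.5,0,0,0,0,0,0,-0.5,0,0,0,0,0,0,-0.5,0,0,0,0,0,0,-0.5]
}}

```text
time_s: 41.7
tcp_pos: [0.4743, -0.0006, 0.1618]
orientation: [0.001, 0.707, 0.707, 0.0]
wrist_force: [-0.9, -0.0, -0.3]
opening: 0.0638
```

```bash
python3 - <<'E'
from h import *
look('k5',X=(.53,-.03,.12))
P,p=wpt('k5',[])
mm=(abs(P[...,0]-.473)<.04)&(P[...,1]>-.022)&(P[...,1]<.03)&(P[...,2]>.1)&(P[...,2]<.125)
Q=P[mm];t=Q[Q[:,2]>np.percentile(Q[:,2],40)];print(np.percentile(t,[2,50,98],axis=0).round(4))
E
```

```text
tcp [ 0.4743 -0.0006  0.1618] [6.000e-04 7.074e-01 7.068e-01 5.000e-04] 0.0638 F [-0.9 -0.  -0.3] t 41.7
[[ 0.4501 -0.0006  0.115 ]
 [ 0.4739  0.0019  0.116 ]
 [ 0.4969  0.0044  0.1173]]
```

View pics/k5.png

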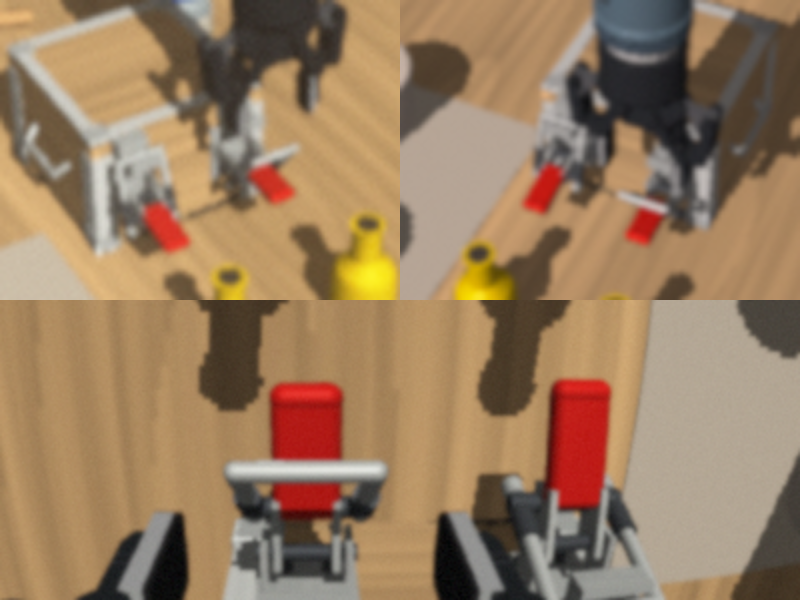

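Call:
{"name": "apply_moves", "arguments": {
  "steps": [0,0,0,0.001,0,0.03,-0.5,0,0,0,0,0,0.02,-0.5,0,0,0,0,0,0,-0.5,0,0,0,0,0,0,-0.25,0,0,0,0,0,0,0,0,0,0,0,0,0,0,0,0,0,0,0,0,0]
}}

```text
time_s: 42.72
tcp_pos: [0.473, 0.0012, 0.1116]
orientation: [0.0, 0.707, 0.707, 0.0]
wrist_force: [-2.7, 1.8, 2.2]
opening: 0.0496
```

Call:
{"name": "apply_moves", "arguments": {
  "steps": [0,0,0,-0.01,0,-0.008,0,0,0,0,-0.01,0,-0.008,0,0,0,0,-0.01,0,-0.006,0,0,0,0,0,0,0,0,0,0,0,0,0,0,0]
}}

```text
time_s: 43.35
tcp_pos: [0.4727, -0.0294, 0.1333]
orientation: [-0.0, 0.707, 0.707, -0.0]
wrist_force: [-2.4, 0.4, -1.2]
opening: 0.0492
```

```bash
python3 - <<'E'
from h import *
look('k6',X=(.473,-.03,.12))
P,p=wpt('k6',[])
for v in range(246,300,2): print(v,P[v,325].round(4))
E
```

```text
tcp [ 0.4727 -0.0294  0.1333] [-1.000e-04  7.073e-01  7.069e-01 -4.000e-04] 0.0492 F [-2.4  0.4 -1.2] t 43.35
246 [ 0.4732 -0.0784  0.0153]
248 [ 0.4733 -0.0473  0.077 ]
250 [ 0.4733 -0.0488  0.077 ]
252 [ 0.4733 -0.0498  0.0779]
254 [ 0.4733 -0.0514  0.0779]
256 [ 0.4733 -0.0522  0.0791]
258 [ 0.4732 -0.0759  0.0409]
260 [ 0.4734 -0.0247  0.1312]
262 [ 0.4734 -0.0245  0.1334]
264 [ 0.4734 -0.0253  0.1339]
266 [ 0.4734 -0.0258  0.1349]
268 [ 0.4734 -0.0267  0.1351]
270 [ 0.4734 -0.0277  0.1354]
272 [ 0.4734 -0.029   0.135 ]
274 [ 0.4734 -0.0308  0.134 ]
276 [ 0.4734 -0.0407  0.1207]
278 [ 0.4734 -0.0415  0.1215]
280 [ 0.4734 -0.0404  0.1249]
282 [ 0.4734 -0.0416  0.1252]
284 [ 0.4734 -0.0435  0.1242]
286 [ 0.4734 -0.0452  0.1236]
288 [ 0.4734 -0.0522  0.1157]
290 [ 0.4734 -0.0533  0.1161]
292 [ 0.4734 -0.0553  0.1154]
294 [ 0.4734 -0.0562  0.1161]
296 [ 0.4734 -0.0577  0.116 ]
298 [ 0.4734 -0.0582  0.1172]
```

View pics/k6.png

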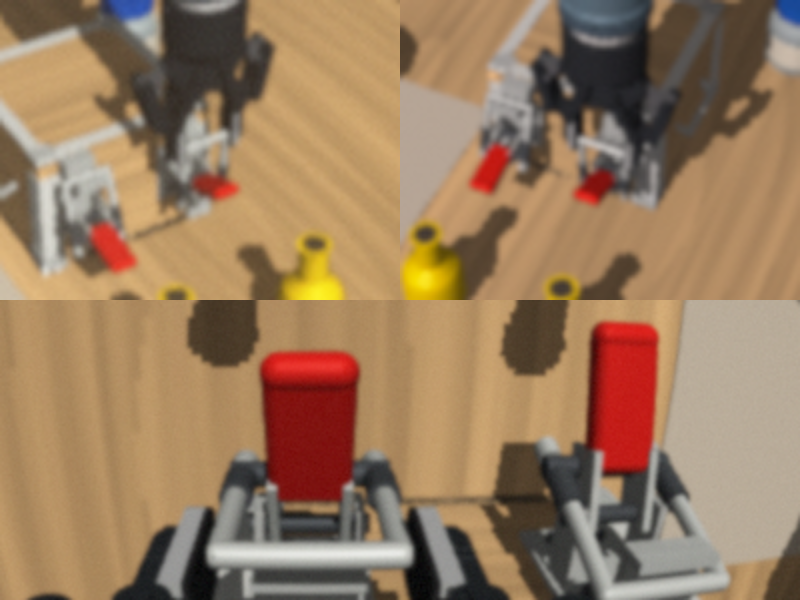

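Call:
{"name": "apply_moves", "arguments": {
  "steps": [0,0,0,-0.008,0,-0.003,0,0,0,0,-0.01,0,0,0,0,0,0,-0.008,0,0,0,0,0,0,0,0,0,0,0,0,0,0,0,0.006,0,0,0,0,0,0,0.006,0,0,0,0,0,0,0.003,0,0,0,0,0,0,0,0]
}}

```text
time_s: 44.5
tcp_pos: [0.473, -0.0557, 0.1214]
orientation: [0.0, 0.707, 0.707, -0.0]
wrist_force: [-4.5, 0.3, 2.7]
opening: 0.0491
```

```bash
python3 - <<'E'
from h import *
look('k7',X=(.473,-.03,.12))
P,p=wpt('k7',[])
for v in range(244,290,3): print(v,P[v,325].round(4))
E
```

```text
tcp [ 0.473  -0.0557  0.1214] [ 3.000e-04  7.073e-01  7.069e-01 -3.000e-04] 0.0491 F [-4.5  0.3  2.7] t 44.5
244 [ 0.4737 -0.0409  0.122 ]
247 [ 0.4737 -0.0414  0.1241]
250 [ 0.4737 -0.0422  0.1254]
253 [ 0.4737 -0.0439  0.1251]
256 [ 0.4737 -0.0502  0.1167]
259 [ 0.4737 -0.0499  0.1201]
262 [ 0.4737 -0.0501  0.1226]
265 [ 0.4737 -0.0521  0.1221]
268 [ 0.4737 -0.0532  0.1229]
271 [ 0.4737 -0.0551  0.1225]
274 [ 0.4737 -0.0611  0.116 ]
277 [ 0.4737 -0.0622  0.1171]
280 [ 0.4737 -0.0629  0.1187]
283 [ 0.4737 -0.0629  0.1213]
286 [ 0.4737 -0.063   0.1237]
289 [ 0.4737 -0.0625  0.1269]
```

Call:
{"name": "apply_moves", "arguments": {
  "steps": [0,0,0,0,0,0,-0.3,0,0,0,0,0,0,-0.5,0,0,0,0,0,0,-0.5,0,0,0,0,0,-0.04,-0.5,0,0,0,0,0,-0.04,-0.5,0,0,0,0,0,0,-0.5,0,0,0,0,0,0,-0.5]
}}

```text
time_s: 45.52
tcp_pos: [0.4729, -0.0549, 0.201]
orientation: [0.0, 0.707, 0.707, 0.0]
wrist_force: [0.0, 0.9, 0.7]
opening: 0.064
```

```bash
python3 - <<'E'
from h import *
look('k8',X=(.53,-.03,.12))
P,p=wpt('k8',[])
cv2.imwrite('pics/k8w.png',p[:,:,::-1])
hsv=cv2.cvtColor(p,cv2.COLOR_RGB2HSV);R=(hsv[...,1]>170)&((hsv[...,0]<6)|(hsv[...,0]>174))&(hsv[...,2]>60)
for x0 in(.473,.583):
    Q=P[R&(abs(P[...,0]-x0)<.03)];A=np.c_[Q[:,1],np.ones(len(Q))];print(len(Q),np.percentile(Q,[2,50,98],axis=0).round(4).tolist(),np.linalg.lstsq(A,Q[:,2],rcond=None)[0])
    m=(abs(P[...,0]-x0)<.004)&(P[...,1]<-.038)&(P[...,1]>-.066)&(P[...,2]>.11);Q=P[m];i=np.argsort(Q[:,1])[::max(1,len(Q)//22)]
    print(Q[i][:,1:].round(4).tolist())
E
```

```text
tcp [ 0.4729 -0.0549  0.201 ] [0.000e+00 7.070e-01 7.072e-01 1.000e-04] 0.064 F [0.  0.9 0.7] t 45.525
1783 [[0.4621, -0.0318, 0.0687], [0.4736, -0.0067, 0.0742], [0.4859, 0.0168, 0.079]] [-0.183244   0.0729709]
[[-0.066, 0.1308], [-0.0627, 0.1171], [-0.0593, 0.1176], [-0.0505, 0.1225], [-0.0474, 0.2584], [-0.0468, 0.2735], [-0.0465, 0.2674], [-0.0464, 0.2714], [-0.0462, 0.2707], [-0.0461, 0.267], [-0.046, 0.2651], [-0.0459, 0.2713], [-0.0458, 0.279], [-0.0457, 0.2774], [-0.0456, 0.2678], [-0.0455, 0.2789], [-0.0454, 0.2636], [-0.0453, 0.2665], [-0.0452, 0.2693], [-0.045, 0.2741], [-0.0448, 0.27], [-0.0431, 0.1247], [-0.0405, 0.1145]]
1469 [[0.5711, -0.0317, 0.0678], [0.5822, -0.0063, 0.0737], [0.5941, 0.0168, 0.0788]] [-0.19126718  0.072524  ]
[[-0.0659, 0.1305], [-0.0642, 0.1323], [-0.0631, 0.1215], [-0.0627, 0.1303], [-0.0626, 0.1302], [-0.0625, 0.1286], [-0.0622, 0.1313], [-0.0618, 0.1163], [-0.0604, 0.1177], [-0.0588, 0.1172], [-0.0546, 0.124], [-0.0533, 0.1252], [-0.0521, 0.1241], [-0.0508, 0.1165], [-0.0504, 0.1224], [-0.0499, 0.1213], [-0.0485, 0.1162], [-0.0471, 0.1178], [-0.0431, 0.1249], [-0.0416, 0.1246], [-0.0407, 0.115], [-0.0406, 0.1182], [-0.0403, 0.1189]]
```

View pics/k8w.png

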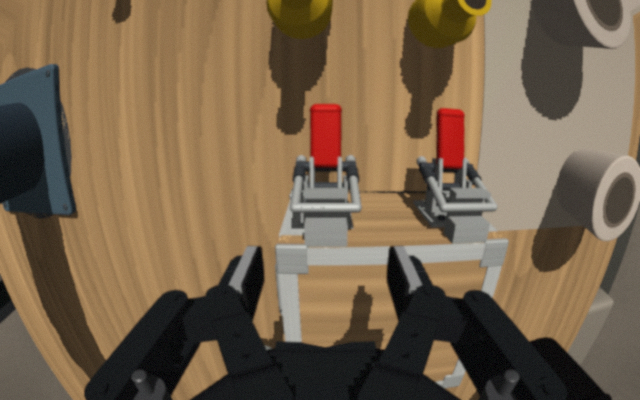

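Call:
{"name": "apply_moves", "arguments": {
  "steps": [0,0,0,0.036,0,0,1,0,0,0,0.036,0,0,1,0,-0.175,0,0,0,0,1,0,-0.175,0,0,0,0,1,0,0,0,0,0,0,1,0,0,0,0,0,0,1]
}}

```text
time_s: 46.42
tcp_pos: [0.4725, 0.0163, 0.2008]
orientation: [0.122, 0.696, 0.696, -0.123]
wrist_force: [0.4, -0.1, 0.0]
opening: -0.0002
```

```bash
python3 - <<'E'
from h import *
look('k9',X=(.5,-.0,.12),w=80,h=60)
s=sense();print(quatR(s['orientation']).round(3))
E
```

```text
tcp [0.4725 0.0163 0.2008] [ 0.1222  0.6965  0.6963 -0.1234] -0.0002 F [ 0.4 -0.1  0. ] t 46.425
[[ 0.003  1.    -0.001]
 [ 0.94  -0.004 -0.342]
 [-0.342 -0.    -0.94 ]]
```

View pics/k9.png

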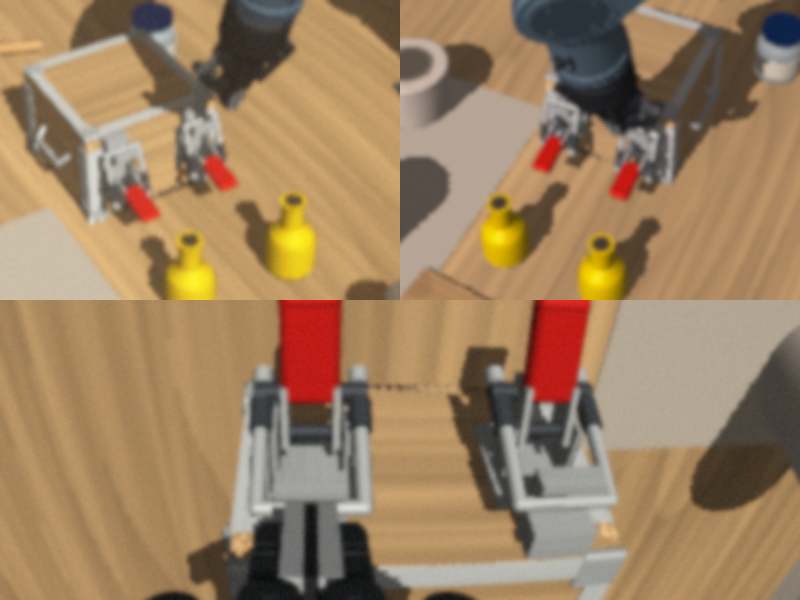

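Call:
{"name": "apply_moves", "arguments": {
  "steps": [0,0,0,0.0137,0.001,0.0376,1,0,0,0,0.0137,0,0.0376,1,0,0,0,0.0068,0,0.0188,1,0,0,0,0,0,0,1,0,0,0,0,0,0,1]
}}

```text
time_s: 47.2
tcp_pos: [0.4746, 0.0163, 0.1021]
orientation: [0.123, 0.697, 0.696, -0.123]
wrist_force: [0.2, 0.1, 0.5]
opening: 0.0003
```

```bash
python3 - <<'E'
from h import *
look('k10',X=(.48,-.0,.10),w=60,h=45)
E
```

```text
tcp [0.4746 0.0163 0.1021] [ 0.1233  0.6969  0.6957 -0.1226] 0.0003 F [0.2 0.1 0.5] t 47.2
```

View pics/k10.png

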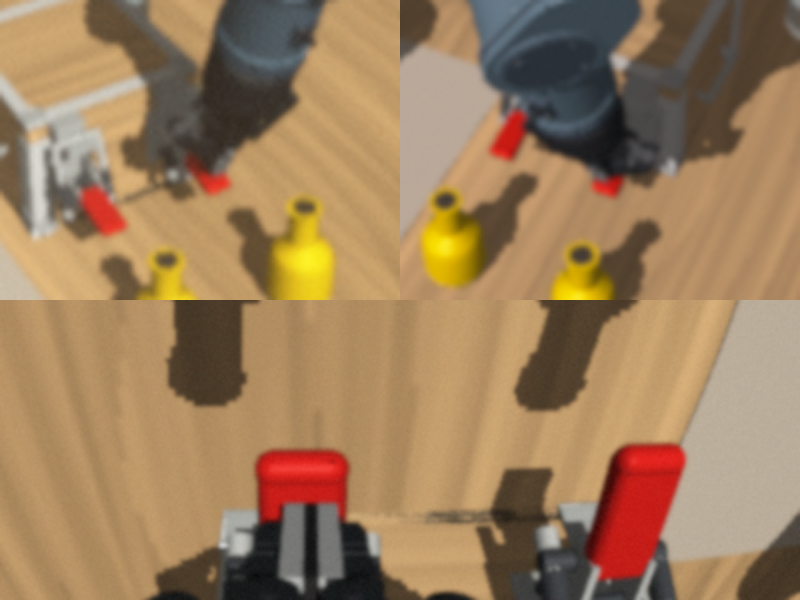

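Call:
{"name": "apply_moves", "arguments": {
  "steps": [0,0,0,0.007,0,0.018,1,0,0,0,0.002,0,0.012,1,0,0,0,-0.001,0,0.012,1,0,0,0,0,0,0,1]
}}

```text
time_s: 47.85
tcp_pos: [0.4738, 0.0095, 0.0587]
orientation: [0.123, 0.696, 0.696, -0.124]
wrist_force: [0.6, 0.5, 0.2]
opening: 0.0004
```

```bash
python3 - <<'E'
from h import *
look('k11',X=(.48,-.0,.10),w=60,h=45)
E
```

```text
tcp [0.4738 0.0095 0.0587] [ 0.123   0.6964  0.6961 -0.1235] 0.0004 F [0.6 0.5 0.2] t 47.85
```

View pics/k11.png

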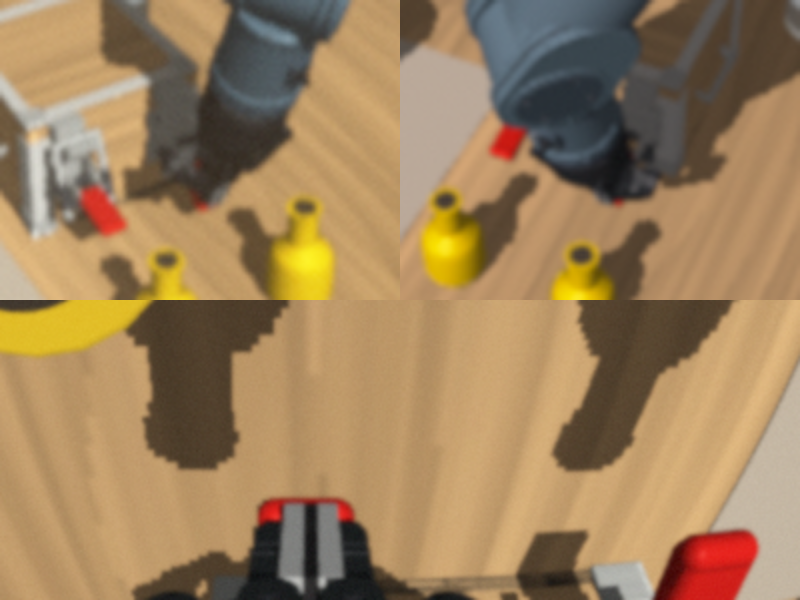

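Call:
{"name": "apply_moves", "arguments": {
  "steps": [0,0,0,-0.004,0,0.012,1,0,0,0,0,0,0,1]
}}

```text
time_s: 48.25
tcp_pos: [0.4737, 0.0014, 0.0486]
orientation: [0.123, 0.696, 0.696, -0.124]
wrist_force: [-0.1, -0.6, -0.2]
opening: 0.0004
```

Call:
{"name": "apply_moves", "arguments": {
  "steps": [0,0,0,-0.006,0,0.008,1,0,0,0,0,0,0,1]
}}

```text
time_s: 48.5
tcp_pos: [0.4736, -0.0071, 0.0433]
orientation: [0.123, 0.696, 0.696, -0.124]
wrist_force: [0.7, -0.5, 0.6]
opening: 0.0001
```

Call:
{"name": "apply_moves", "arguments": {
  "steps": [0,0,0,-0.007,0,0.007,1,0,0,0,0,0,0,1]
}}

```text
time_s: 48.75
tcp_pos: [0.4736, -0.0167, 0.0394]
orientation: [0.123, 0.697, 0.696, -0.124]
wrist_force: [-0.2, -0.3, 0.5]
opening: 0.0
```

```bash
python3 - <<'E'
from h import *
look('k12',X=(.48,-.0,.10),w=60,h=45)
E
```

```text
tcp [ 0.4736 -0.0167  0.0394] [ 0.1232  0.6967  0.6958 -0.1239] 0.0 F [-0.2 -0.3  0.5] t 48.75
```

View pics/k12.png

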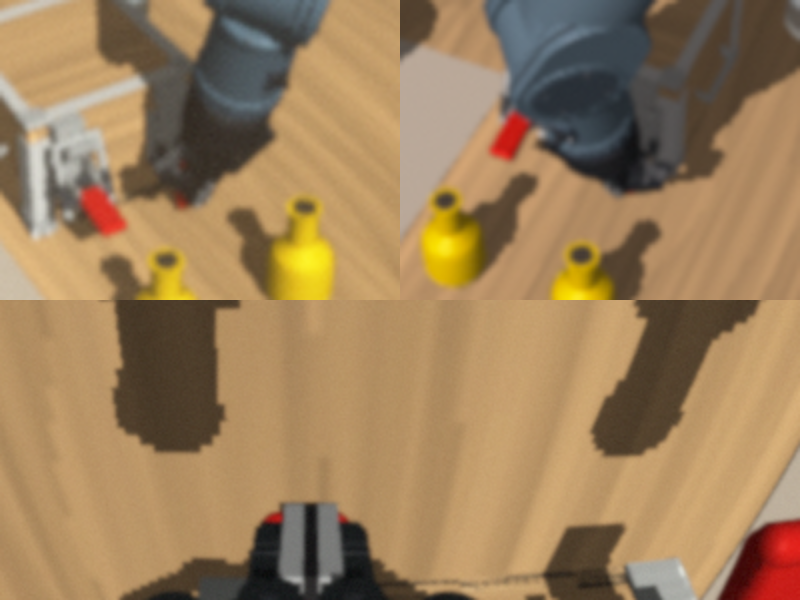

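Call:
{"name": "apply_moves", "arguments": {
  "steps": [0,0,0,0.01,0,-0.01,1,0,0,0,0,0,-0.04,1,0,0,0,0,0,-0.05,1,0,0,0,0,0,-0.04,1,0,0,0,0,0,0,1,0,0,0,0,0,0,1]
}}

```text
time_s: 49.65
tcp_pos: [0.4736, 0.0424, 0.1675]
orientation: [0.123, 0.696, 0.696, -0.123]
wrist_force: [-0.1, 0.2, -0.6]
opening: 0.0
```

```bash
python3 - <<'E'
from h import *
look('k13',X=(.52,-.0,.10),w=60,h=45)
z=np.load('pics/k13_w.npz');cv2.imwrite('pics/k13w.png',z['p'][:,:,::-1])
E
```

```text
tcp [0.4736 0.0424 0.1675] [ 0.123   0.6961  0.6965 -0.1232] 0.0 F [-0.1  0.2 -0.6] t 49.65
```

View pics/k13.png

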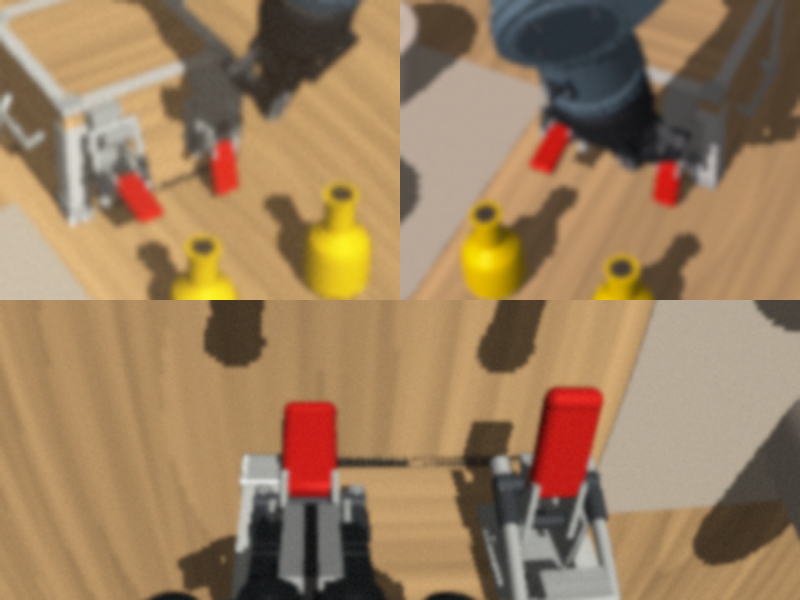

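View pics/k13w.png

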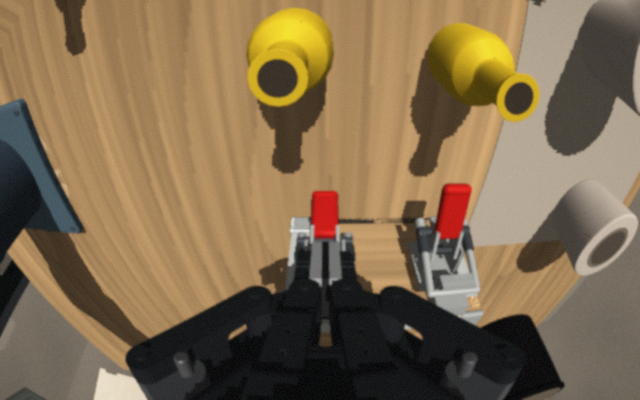

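Call:
{"name": "apply_moves", "arguments": {
  "steps": [0,0,0,0.02,0,-0.03,1,0,0,0,0.04,0,-0.03,1,0,0,0,0.03,0,-0.03,1,0,0.175,0,0,0,0,1,0,0.175,0,0,0,0,1,0,0,0,0,0,0,1,0,0,0,0,0,0,1]
}}

```text
time_s: 50.68
tcp_pos: [0.4736, 0.1576, 0.2207]
orientation: [0.0, 0.707, 0.707, -0.001]
wrist_force: [0.1, 0.0, 0.2]
opening: 0.0002
```

```bash
python3 - <<'E'
from h import *
look('k14',X=(.52,-.03,.10),w=60,h=45)
P,p=wpt('k14',[])
cv2.imwrite('pics/k14w.png',p[:,:,::-1])
E
```

```text
tcp [0.4736 0.1576 0.2207] [ 1.000e-04  7.072e-01  7.071e-01 -1.100e-03] 0.0002 F [0.1 0.  0.2] t 50.675
```

View pics/k14.png

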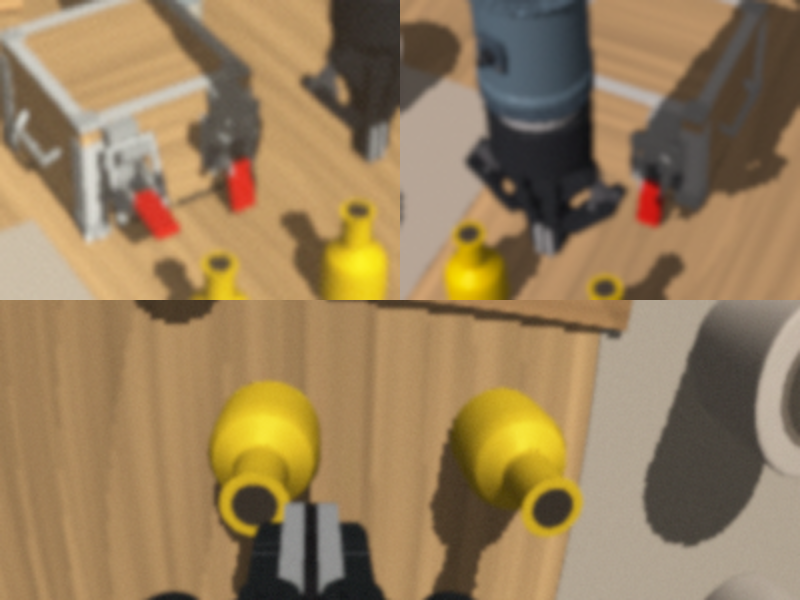

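View pics/k14w.png

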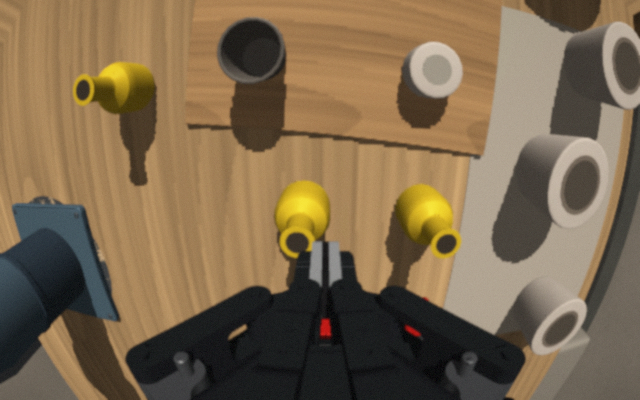

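Call:
{"name": "apply_moves", "arguments": {
  "steps": [0,0,0,-0.05,0,0,1,0,0,0,-0.05,0,0,1,0,0,0,-0.05,0,0,1,0,0,0,-0.05,0,0,1,0,0,0,-0.02,0,0,1,0,0,0,0,0,0,1,0,0,0,0,0,0,1]
}}

```text
time_s: 51.7
tcp_pos: [0.4742, -0.0605, 0.2211]
orientation: [-0.0, 0.706, 0.708, -0.0]
wrist_force: [-0.2, 0.8, -0.2]
opening: -0.0
```

```bash
python3 - <<'E'
from h import *
look('k15',X=(.52,-.03,.10),w=60,h=45)
P,p=wpt('k15',[])
cv2.imwrite('pics/k15w.png',cv2.resize(p[80:260,220:460,::-1],None,fx=3,fy=3,interpolation=2))
hsv=cv2.cvtColor(p,cv2.COLOR_RGB2HSV);R=(hsv[...,1]>170)&((hsv[...,0]<6)|(hsv[...,0]>174))&(hsv[...,2]>60)
for x0 in(.473,.583):
    Q=P[R&(abs(P[...,0]-x0)<.03)];A=np.c_[Q[:,1],np.ones(len(Q))];print(len(Q),np.percentile(Q,[2,50,98],axis=0).round(4).tolist(),np.linalg.lstsq(A,Q[:,2],rcond=None)[0])
E
```

```text
tcp [ 0.4742 -0.0605  0.2211] [-3.000e-04  7.061e-01  7.081e-01 -0.000e+00] -0.0 F [-0.2  0.8 -0.2] t 51.7
563 [[0.4621, -0.0485, 0.0135], [0.4728, -0.0373, 0.0453], [0.4842, -0.0301, 0.0603]] [-2.76910163 -0.06231305]
1287 [[0.5703, -0.0318, 0.0672], [0.5814, -0.0068, 0.073], [0.593, 0.0165, 0.0779]] [-0.19059699  0.0715767 ]
```

View pics/k15w.png

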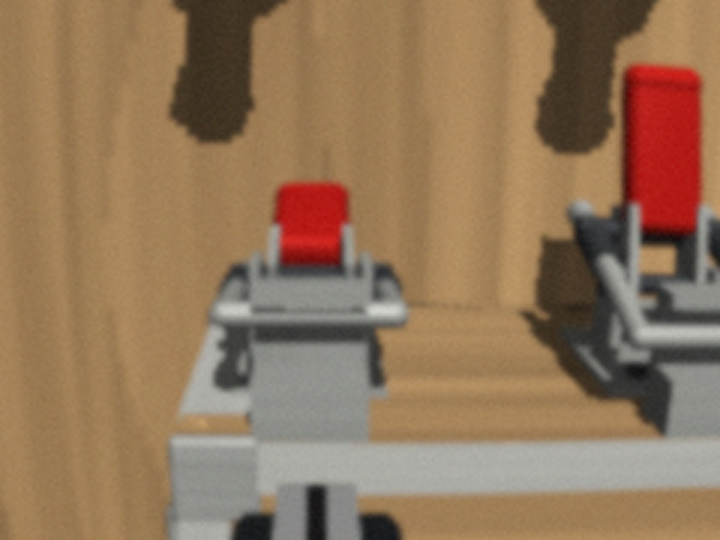

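View pics/k15.png

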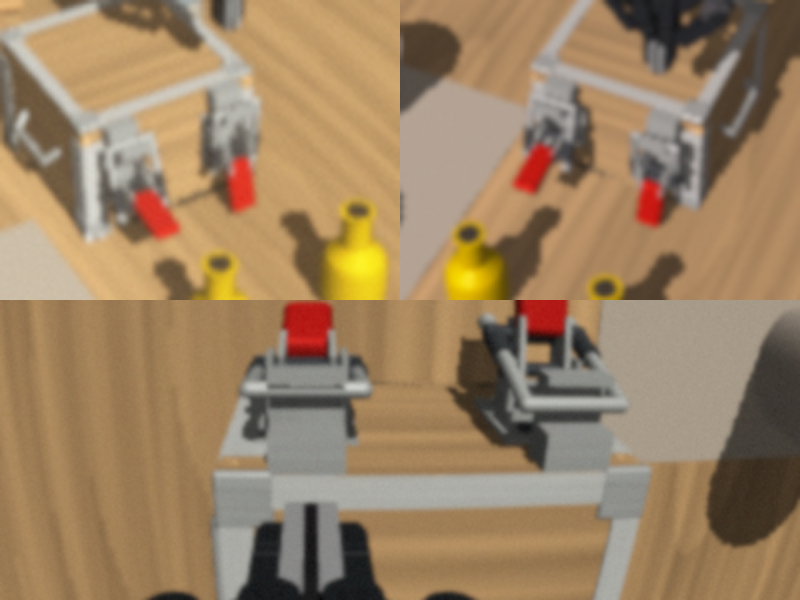

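```bash
python3 - <<'E'
from h import *
P,p=wpt('k15',[])
hsv=cv2.cvtColor(p,cv2.COLOR_RGB2HSV);R=(hsv[...,1]>170)&((hsv[...,0]<6)|(hsv[...,0]>174))&(hsv[...,2]>60)
m=R&(abs(P[...,0]-.473)<.008)
for v in np.unique(np.where(m)[0])[::2]:
    Q=P[v][m[v]];print(v,Q.mean(0).round(4))
print()
m=(abs(P[...,0]-.473)<.004)&(P[...,1]<-.036)&(P[...,1]>-.066)&(P[...,2]>.10)&(P[...,2]<.135)
for v in np.unique(np.where(m)[0]): print(v,P[v][m[v]].mean(0).round(4))
for n in('scene','side'):
    z=np.load(f'pics/k15_{n}.npz');P=cloud(n,z['p'],z['d']);hsv=cv2.cvtColor(z['p'],cv2.COLOR_RGB2HSV)
    m=(hsv[...,1]>150)&((hsv[...,0]<6)|(hsv[...,0]>174))&(hsv[...,2]>80)&(abs(P[...,0]-.473)<.03)&(abs(P[...,1])<.1)
    Q=P[m];print(n,len(Q),np.percentile(Q,[5,50,95],axis=0).round(4).tolist(),'dy/dz',np.polyfit(Q[:,2],Q[:,1],1))
E
```

```text
141 [ 0.473  -0.03    0.0133]
143 [ 0.4725 -0.0314  0.0189]
145 [ 0.4731 -0.0324  0.0259]
147 [ 0.4731 -0.034   0.0294]
149 [ 0.4732 -0.0349  0.036 ]
151 [ 0.4732 -0.0359  0.0421]
153 [ 0.4732 -0.0372  0.0458]
155 [ 0.4733 -0.0382  0.0513]
157 [ 0.4728 -0.0396  0.0543]
159 [ 0.4728 -0.0407  0.0583]
161 [ 0.4728 -0.0424  0.0593]
163 [ 0.4728 -0.0442  0.0599]
165 [ 0.4728 -0.0463  0.0593]
167 [ 0.4728 -0.0486  0.0579]

173 [ 0.4728 -0.0401  0.1146]
174 [ 0.4728 -0.0408  0.1149]
175 [ 0.4729 -0.0407  0.1183]
176 [ 0.4729 -0.0405  0.1218]
177 [ 0.4729 -0.0408  0.1238]
178 [ 0.4729 -0.0415  0.1239]
179 [ 0.4729 -0.0422  0.1241]
180 [ 0.4729 -0.043   0.1241]
181 [ 0.4729 -0.0439  0.1236]
182 [ 0.4729 -0.0454  0.1212]
183 [ 0.4729 -0.046   0.1218]
184 [ 0.4729 -0.0467  0.122 ]
185 [ 0.4729 -0.0474  0.1224]
186 [ 0.4729 -0.0482  0.1223]
187 [ 0.4729 -0.0491  0.1218]
188 [ 0.4729 -0.0502  0.1209]
189 [ 0.4729 -0.0509  0.1212]
190 [ 0.4729 -0.0533  0.1162]
191 [ 0.4729 -0.0541  0.1163]
192 [ 0.4729 -0.055   0.1161]
193 [ 0.4728 -0.0559  0.1157]
194 [ 0.4729 -0.0568  0.1156]
195 [ 0.4729 -0.0574  0.1163]
196 [ 0.4729 -0.0583  0.1159]
197 [ 0.4728 -0.0593  0.1156]
198 [ 0.4728 -0.0601  0.1156]
199 [ 0.4732 -0.0609  0.1156]
200 [ 0.4728 -0.0617  0.1157]
201 [ 0.4729 -0.0624  0.1163]
202 [ 0.4729 -0.0627  0.1177]
203 [ 0.4729 -0.0624  0.1208]
204 [ 0.4729 -0.0623  0.1235]
205 [ 0.4729 -0.0629  0.1239]
206 [ 0.4729 -0.0628  0.1265]
207 [ 0.473  -0.0627  0.129 ]
208 [ 0.473  -0.0628  0.1306]
209 [ 0.473  -0.0638  0.1302]
210 [ 0.473  -0.0644  0.1307]
211 [ 0.473  -0.0653  0.1305]
212 [ 0.4746 -0.066   0.1308]
scene 95 [[0.4636, -0.0437, 0.0177], [0.474, -0.037, 0.0368], [0.4848, -0.0307, 0.0609]] dy/dz [-0.2192258  -0.02862382]
side 84 [[0.4593, -0.0433, 0.0165], [0.4708, -0.0338, 0.0397], [0.4802, -0.0292, 0.06]] dy/dz [-0.18181836 -0.02772914]
```

Call:
{"name": "apply_moves", "arguments": {
  "steps": [0,0,0,0.045,-0.001,0,1,0,0,0,0.04,0,0,1,0,-0.14,0,0,0,0,1,0,-0.14,0,0,0,0,1,0,-0.14,0,0,0,0,1,0,0,0,0,0,0,1,0,0,0,0,0,0,1]
}}

```text
time_s: 52.72
tcp_pos: [0.4728, 0.0222, 0.2213]
orientation: [0.147, 0.692, 0.692, -0.147]
wrist_force: [-0.7, -0.1, 0.0]
opening: -0.0001
```

Call:
{"name": "apply_moves", "arguments": {
  "steps": [0,0,0,0.018,0,0.036,1,0,0,0,0.018,0,0.036,1,0,0,0,0.018,0,0.036,1,0,0,0,0,0,0,1,0,0,0,0,0,0,1]
}}

```text
time_s: 53.35
tcp_pos: [0.4738, 0.027, 0.1021]
orientation: [0.148, 0.692, 0.691, -0.147]
wrist_force: [1.0, 0.9, 0.2]
opening: -0.0
```

Call:
{"name": "apply_moves", "arguments": {
  "steps": [0,0,0,-0.003,0,0.027,1,0,0,0,-0.003,0,0.027,1,0,0,0,-0.004,0,0.0195,1,0,0,0,0,0,0,1]
}}

```text
time_s: 53.85
tcp_pos: [0.4734, -0.0124, 0.0387]
orientation: [0.148, 0.692, 0.691, -0.147]
wrist_force: [0.4, -0.3, -0.2]
opening: -0.0001
```

Call:
{"name": "apply_moves", "arguments": {
  "steps": [0,0,0,-0.005,0,0.003,1]
}}

```text
time_s: 53.98
tcp_pos: [0.4744, -0.0161, 0.0383]
orientation: [0.148, 0.692, 0.692, -0.146]
wrist_force: [0.1, 0.4, 0.4]
opening: 0.0003
```

Call:
{"name": "apply_moves", "arguments": {
  "steps": [0,0,0,-0.004,0,0.002,1]
}}

```text
time_s: 54.1
tcp_pos: [0.474, -0.0209, 0.0377]
orientation: [0.148, 0.692, 0.692, -0.146]
wrist_force: [-0.1, 0.3, 0.1]
opening: -0.0
```

Call:
{"name": "apply_moves", "arguments": {
  "steps": [0,0,0,-0.002,0,0.001,1]
}}

```text
time_s: 54.22
tcp_pos: [0.4734, -0.0239, 0.0372]
orientation: [0.148, 0.692, 0.691, -0.147]
wrist_force: [0.4, 0.7, 0.5]
opening: -0.0001
```

Call:
{"name": "apply_moves", "arguments": {
  "steps": [0,0,0,-0.002,0,0.001,1]
}}

```text
time_s: 54.35
tcp_pos: [0.473, -0.0262, 0.0368]
orientation: [0.147, 0.692, 0.692, -0.147]
wrist_force: [-0.3, -0.5, -0.1]
opening: -0.0001
```

Call:
{"name": "apply_moves", "arguments": {
  "steps": [0,0,0,-0.002,0,0.001,1]
}}

```text
time_s: 54.48
tcp_pos: [0.4733, -0.0267, 0.0364]
orientation: [0.147, 0.691, 0.692, -0.146]
wrist_force: [-1.9, 7.9, 6.1]
opening: 0.0001
```

Call:
{"name": "apply_moves", "arguments": {
  "steps": [0,0,0,0,0,0,1,0,0,0,0.012,0,-0.01,1,0,0,0,0.005,0,-0.05,1,0,0,0,0,0,-0.05,1,0,0,0,0,0,-0.04,1,0,0.14,0,0,0,0,1,0,0.14,0,0,0,0,1,0,0.14,0,0,0,0,1]
}}

```text
time_s: 55.48
tcp_pos: [0.4731, 0.0494, 0.1673]
orientation: [-0.001, 0.707, 0.708, 0.002]
wrist_force: [-0.4, -0.5, -0.4]
opening: 0.0002
```

Call:
{"name": "apply_moves", "arguments": {
  "steps": [0,0,0,-0.05,0,-0.02,1,0,0,0,-0.055,0,0,1,0,0,0,0,0,0,1,0,0,0,0,0,0,1]
}}

```text
time_s: 55.98
tcp_pos: [0.4729, -0.0557, 0.1865]
orientation: [-0.0, 0.707, 0.707, 0.0]
wrist_force: [-0.3, 0.6, 0.1]
opening: 0.0002
```

```bash
cat > chk.py <<'E'
from h import *
def chk(tag,x0):
    look(tag,X=(.52,-.03,.10),w=60,h=45)
    P,p=wpt(tag,[])
    cv2.imwrite(f'pics/{tag}w.png',cv2.resize(p[60:260,180:480,::-1],None,fx=2.6,fy=2.6,interpolation=2))
    hsv=cv2.cvtColor(p,cv2.COLOR_RGB2HSV);R=(hsv[...,1]>170)&((hsv[...,0]<6)|(hsv[...,0]>174))&(hsv[...,2]>60)
    m=R&(abs(P[...,0]-x0)<.008)
    for v in np.unique(np.where(m)[0])[::3]: print('lever',P[v][m[v]].mean(0).round(4))
    m=(abs(P[...,0]-x0)<.004)&(P[...,1]<-.036)&(P[...,1]>-.066)&(P[...,2]>.10)&(P[...,2]<.135)
    for v in np.unique(np.where(m)[0])[::2]: print('bar',P[v][m[v]].mean(0).round(4))
    for n in('scene','side'):
        z=np.load(f'pics/{tag}_{n}.npz');P=cloud(n,z['p'],z['d']);hsv=cv2.cvtColor(z['p'],cv2.COLOR_RGB2HSV)
        m=(hsv[...,1]>150)&((hsv[...,0]<6)|(hsv[...,0]>174))&(hsv[...,2]>80)&(abs(P[...,0]-x0)<.03)&(abs(P[...,1])<.1)
        Q=P[m];print(n,len(Q),np.percentile(Q,[5,50,95],axis=0).round(4).tolist(),'dy/dz',np.polyfit(Q[:,2],Q[:,1],1))
E
python3 -c "
from chk import *
chk('k16',.473)"
```

```text
tcp [ 0.4729 -0.0557  0.1865] [-4.000e-04  7.070e-01  7.072e-01  0.000e+00] 0.0002 F [-0.3  0.6  0.1] t 55.975
lever [ 0.4729 -0.0443  0.0121]
lever [ 0.4729 -0.0451  0.0219]
lever [ 0.4733 -0.0444  0.0365]
lever [ 0.473  -0.045   0.0454]
lever [ 0.473  -0.0448  0.0563]
lever [ 0.473  -0.0469  0.0582]
lever [ 0.473  -0.0494  0.0588]
lever [ 0.473  -0.0521  0.0588]
bar [ 0.4732 -0.0414  0.1109]
bar [ 0.4732 -0.0418  0.114 ]
bar [ 0.4732 -0.0416  0.1188]
bar [ 0.4729 -0.0413  0.1237]
bar [ 0.4729 -0.0425  0.1242]
bar [ 0.4729 -0.0439  0.1241]
bar [ 0.4732 -0.0452  0.1242]
bar [ 0.4732 -0.0474  0.122 ]
bar [ 0.4733 -0.0487  0.1223]
bar [ 0.4732 -0.0501  0.1224]
bar [ 0.4732 -0.054   0.1161]
bar [ 0.4732 -0.0555  0.1161]
bar [ 0.4732 -0.0571  0.1159]
bar [ 0.4732 -0.0586  0.1158]
bar [ 0.4732 -0.0599  0.1162]
bar [ 0.4732 -0.0616  0.1158]
bar [ 0.4732 -0.0631  0.1159]
bar [ 0.4732 -0.0638  0.1176]
bar [ 0.4732 -0.0634  0.1217]
bar [ 0.4732 -0.0633  0.1252]
bar [ 0.4732 -0.0637  0.1275]
bar [ 0.4732 -0.0638  0.1302]
bar [ 0.4732 -0.0649  0.131 ]
scene 79 [[0.4637, -0.0494, 0.0141], [0.4743, -0.0442, 0.0371], [0.484, -0.0406, 0.06]] dy/dz [ 0.00286951 -0.04464071]
side 67 [[0.4591, -0.0485, 0.0157], [0.4717, -0.0421, 0.0412], [0.4798, -0.0402, 0.06]] dy/dz [-0.06669351 -0.04022616]
```

View pics/k16w.png

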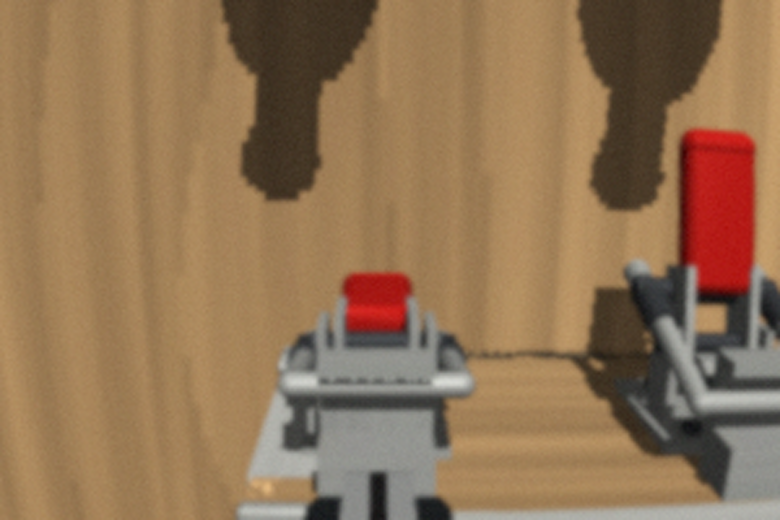

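View pics/k16.png

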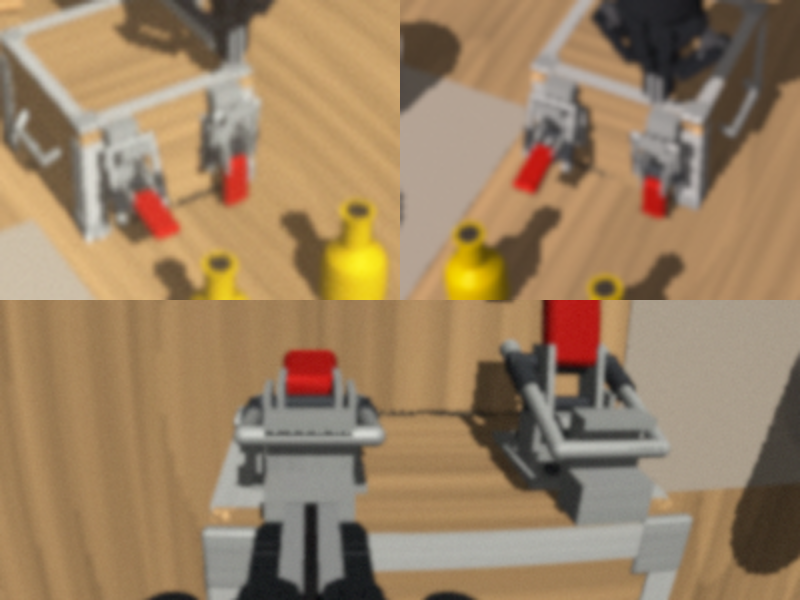

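Call:
{"name": "apply_moves", "arguments": {
  "steps": [0,0,0,0.04,0.04,-0.02,1,0,0,0,0.04,0.04,-0.015,1,0,0,0,0,0.03,0,1,0,-0.14,0,0,0,0,1,0,-0.14,0,0,0,0,1,0,-0.14,0,0,0,0,1,0,0,0,0,0,0,1,0,0,0,0,0,0,1]
}}

```text
time_s: 57.12
tcp_pos: [0.5829, 0.0231, 0.2215]
orientation: [0.147, 0.692, 0.692, -0.147]
wrist_force: [-0.9, -0.6, 0.5]
opening: -0.0004
```

Call:
{"name": "apply_moves", "arguments": {
  "steps": [0,0,0,0.015,0,0.0375,1,0,0,0,0.015,0,0.0375,1,0,0,0,0.015,0,0.0375,1,0,0,0,0,0,0,1,0,0,0,0,0,0,1]
}}

```text
time_s: 57.75
tcp_pos: [0.5841, 0.0177, 0.1021]
orientation: [0.148, 0.692, 0.691, -0.147]
wrist_force: [-0.2, 1.0, -0.2]
opening: 0.0002
```

Call:
{"name": "apply_moves", "arguments": {
  "steps": [0,0,0,0.0085,0,0.019,1,0,0,0,0.0025,0,0.0118,1]
}}

```text
time_s: 58.0
tcp_pos: [0.5836, 0.0165, 0.0676]
orientation: [0.148, 0.691, 0.692, -0.147]
wrist_force: [1.0, -0.1, 3.5]
opening: -0.0002
```

Call:
{"name": "apply_moves", "arguments": {
  "steps": [0,0,0,-0.0005,0,0.0125,1]
}}

```text
time_s: 58.12
tcp_pos: [0.5835, 0.0108, 0.0563]
orientation: [0.148, 0.691, 0.692, -0.147]
wrist_force: [0.7, 0.4, 4.1]
opening: 0.0003
```

Call:
{"name": "apply_moves", "arguments": {
  "steps": [0,0,0,-0.0036,0,0.012,1]
}}

```text
time_s: 58.25
tcp_pos: [0.5835, 0.0026, 0.0466]
orientation: [0.148, 0.691, 0.692, -0.147]
wrist_force: [0.6, 0.9, 3.7]
opening: 0.0002
```

Call:
{"name": "apply_moves", "arguments": {
  "steps": [0,0,0,-0.005,0,0.009,1]
}}

```text
time_s: 58.38
tcp_pos: [0.5834, -0.0058, 0.0403]
orientation: [0.147, 0.691, 0.692, -0.147]
wrist_force: [0.9, 2.3, 1.4]
opening: -0.0002
```

Call:
{"name": "apply_moves", "arguments": {
  "steps": [0,0,0,-0.0066,0,0.0076,1]
}}

```text
time_s: 58.5
tcp_pos: [0.5828, -0.0151, 0.036]
orientation: [0.147, 0.692, 0.692, -0.147]
wrist_force: [0.6, 2.1, 0.6]
opening: 0.0004
```

Call:
{"name": "apply_moves", "arguments": {
  "steps": [0,0,0,-0.005,0,0.004,1]
}}

```text
time_s: 58.62
tcp_pos: [0.5821, -0.0225, 0.0346]
orientation: [0.147, 0.692, 0.691, -0.148]
wrist_force: [-0.7, -0.2, 0.7]
opening: -0.0002
```

Call:
{"name": "apply_moves", "arguments": {
  "steps": [0,0,0,-0.0035,0,0.0025,1]
}}

```text
time_s: 58.75
tcp_pos: [0.5823, -0.0264, 0.034]
orientation: [0.147, 0.692, 0.691, -0.148]
wrist_force: [-1.9, 5.6, 2.6]
opening: 0.0002
```

Call:
{"name": "apply_moves", "arguments": {
  "steps": [0,0,0,-0.002,0,0.001,1]
}}

```text
time_s: 58.88
tcp_pos: [0.5824, -0.0265, 0.0339]
orientation: [0.147, 0.692, 0.692, -0.147]
wrist_force: [-3.5, 7.4, 3.4]
opening: -0.0
```

Resistance of about 4 N along the stroke, then a drop past centre and a hard stop. I back off and check.

Call:
{"name": "apply_moves", "arguments": {
  "steps": [0,0,0,0.012,0,-0.01,1,0,0,0,0.005,0,-0.05,1,0,0,0,0,0,-0.05,1,0,0,0,0,0,-0.04,1,0,0.14,0,0,0,0,1,0,0.14,0,0,0,0,1,0,0.14,0,0,0,0,1,0,0,0,0,0,0,1]
}}

```text
time_s: 59.88
tcp_pos: [0.5833, 0.0451, 0.1648]
orientation: [0.001, 0.709, 0.705, -0.001]
wrist_force: [0.6, -0.9, 0.5]
opening: 0.0001
```

Call:
{"name": "apply_moves", "arguments": {
  "steps": [0,0,0,-0.05,-0.02,-0.02,1,0,0,0,-0.055,-0.02,0,1,0,0,0,0,-0.015,0,1,0,0,0,0,0,0,1,0,0,0,0,0,0,1]
}}

```text
time_s: 60.5
tcp_pos: [0.5289, -0.0536, 0.1843]
orientation: [0.0, 0.706, 0.708, 0.0]
wrist_force: [-0.0, 0.0, 0.4]
opening: 0.0004
```

```bash
python3 -c "
from chk import *
chk('k17',.583)
print()
chk('k18',.473)"
```

```text
tcp [ 0.5289 -0.0536  0.1843] [3.000e-04 7.058e-01 7.084e-01 0.000e+00] 0.0004 F [-0.   0.   0.4] t 60.5
lever [ 0.5832 -0.0423  0.0129]
lever [ 0.5829 -0.0429  0.0233]
lever [ 0.5829 -0.0429  0.0347]
lever [ 0.5825 -0.0428  0.0463]
lever [ 0.5832 -0.0433  0.0546]
lever [ 0.5836 -0.045   0.0579]
lever [ 0.5844 -0.0473  0.0591]
lever [ 0.5842 -0.0502  0.0586]
bar [ 0.583  -0.04    0.1131]
bar [ 0.5827 -0.0396  0.1182]
bar [ 0.5829 -0.0402  0.1207]
bar [ 0.5831 -0.0404  0.1241]
bar [ 0.5832 -0.0418  0.124 ]
bar [ 0.5827 -0.0433  0.1238]
bar [ 0.5831 -0.0455  0.1217]
bar [ 0.5828 -0.0468  0.122 ]
bar [ 0.5832 -0.0481  0.1223]
bar [ 0.5828 -0.0502  0.1207]
bar [ 0.5832 -0.0536  0.1159]
bar [ 0.5829 -0.055   0.1161]
bar [ 0.5832 -0.0567  0.1157]
bar [ 0.5829 -0.0582  0.1157]
bar [ 0.583  -0.0596  0.116 ]
bar [ 0.5828 -0.0612  0.1158]
bar [ 0.583  -0.0615  0.1185]
bar [ 0.5833 -0.0622  0.1204]
bar [ 0.583  -0.0618  0.1244]
bar [ 0.5828 -0.0616  0.128 ]
bar [ 0.5831 -0.0622  0.1299]
bar [ 0.5828 -0.0633  0.1304]
bar [ 0.5833 -0.0648  0.1304]
scene 84 [[0.5743, -0.0486, 0.0143], [0.5832, -0.
[... 819 characters left out ...]
1219]
bar [ 0.4733 -0.0495  0.1218]
bar [ 0.4728 -0.0533  0.1158]
bar [ 0.4733 -0.0549  0.1155]
bar [ 0.4732 -0.0563  0.1158]
bar [ 0.4731 -0.0579  0.1157]
bar [ 0.4725 -0.0594  0.1156]
bar [ 0.4728 -0.0608  0.116 ]
bar [ 0.4732 -0.0621  0.1165]
bar [ 0.4728 -0.0618  0.1205]
bar [ 0.4727 -0.0621  0.1231]
bar [ 0.4731 -0.0622  0.1261]
bar [ 0.473  -0.062   0.1296]
bar [ 0.473  -0.0632  0.1302]
bar [ 0.4729 -0.0645  0.1305]
bar [ 0.4732 -0.0658  0.1309]
scene 78 [[0.4646, -0.0493, 0.0157], [0.4749, -0.0444, 0.0356], [0.4845, -0.0409, 0.0601]] dy/dz [ 0.00056149 -0.0446633 ]
side 67 [[0.4588, -0.0481, 0.0169], [0.4716, -0.0423, 0.0404], [0.4796, -0.0394, 0.0601]] dy/dz [-0.0786455  -0.03975307]
```

View pics/k17w.png

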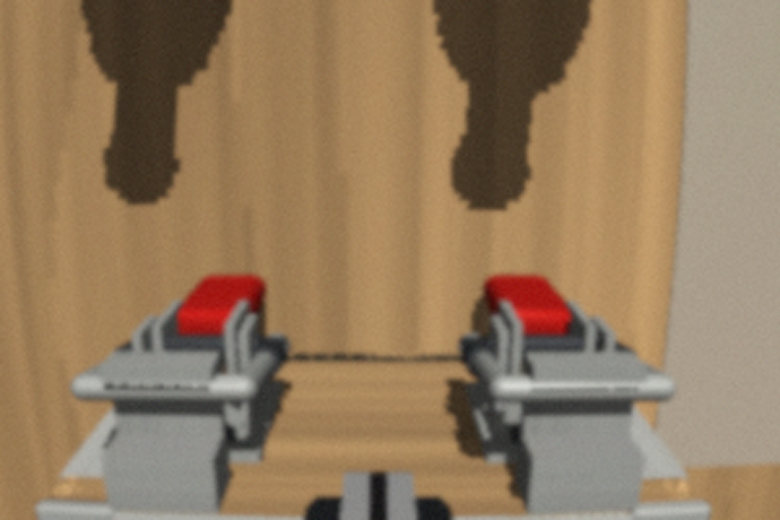

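View pics/k17.png

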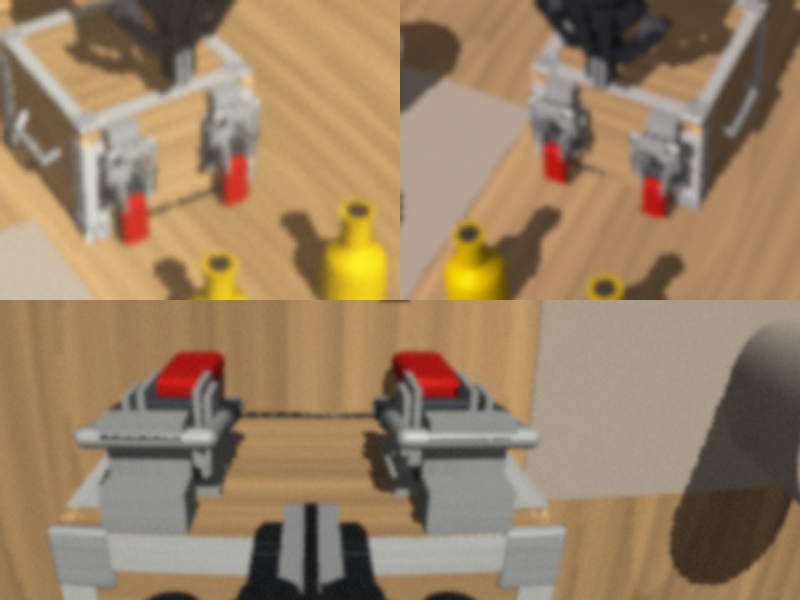

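Call:
{"name": "apply_moves", "arguments": {
  "steps": [0,0,0,0,0,-0.05,1,0,0,0,0,0,-0.05,1,0,0,0,0,0,0,1,0,0,0,0,0,0,1]
}}

```text
time_s: 61.3
tcp_pos: [0.5277, -0.0559, 0.2836]
orientation: [-0.0, 0.707, 0.707, -0.0]
wrist_force: [-1.2, 0.4, -0.5]
opening: -0.0001
```

```bash
python3 - <<'E'
from chk import *
p,d=vision.grab_frame('scene');cv2.imwrite('pics/final.png',p[:,:,::-1]);print(bottles({'scene':(p,d)}))
s=sense();pw,dw=vision.grab_frame('wrist');P=wcloud(s,dw);P[dw==0]=np.nan
m=(P[...,0]>.45)&(P[...,0]<.6)&(P[...,1]>-.25)&(P[...,1]<-.085)&(P[...,2]>.1)&(P[...,2]<.16)
Q=P[m];A=np.c_[Q[:,:2],np.ones(len(Q))];print('lid',np.linalg.lstsq(A,Q[:,2],rcond=None)[0],np.median(Q[:,2]))
hsv=cv2.cvtColor(pw,cv2.COLOR_RGB2HSV);R=(hsv[...,1]>170)&((hsv[...,0]<6)|(hsv[...,0]>174))&(hsv[...,2]>60)
for x0 in(.473,.583):
    Q=P[R&(abs(P[...,0]-x0)<.01)&(P[...,2]<.055)];print(x0,len(Q),np.polyfit(Q[:,2],Q[:,1],1))
E
```

```text
[]
lid [-0.00113485  0.0029001   0.13251746] 0.13152443459057023
0.473 94 [-0.00230685 -0.04355999]
0.583 96 [-0.00688212 -0.04327283]
```

View pics/final.png

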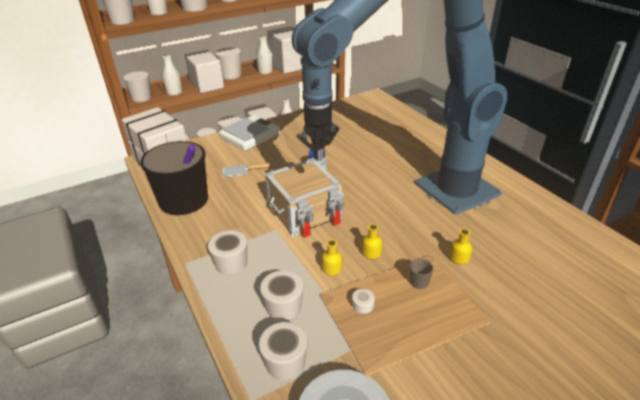

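The final picture shows the shut case with both red levers hanging home at (306,229) and (336,217). The board is empty except for the mould (363,300) and the cup (420,273), and the yellow bottles have not moved. I'm handing in the job.

```bash
python3 -c "
from rig import order
print(order.job_done())"
```

```text
the job is handed in; nothing more can be done
None
```

I stood all four white bottles in their own pockets, folded the lid shut, hooked both loops behind the keeper lips and pushed both levers home. The job was handed in at about 61 s; no verdict was reported.

**Last checks:**
- **Lid and levers:** the lid top is level at 132 mm. Both lever faces are vertical to within 0.01 rad in the wrist view.
- **Loop bars:** both lie against the lip, about 1 mm below the seat height.
- **Bench:** the cup, the small mould and the yellow look-alikes stand where they were, by eye in the last picture. The arm is clear of everything.
- **Bottles:** I last saw them upright in the case at 30 s, before the lid closed. They have not been checked since.

**What failed or disagreed:**
- **-y lever:** it stopped at about 0.2 rad after the first push, so I pushed it a second time. It then rested at 0. I felt no clear spring resistance on it until the end stop.
- **+y lever:** it showed about 4 N of resistance and then a drop past centre.
- **Spring stretch:** I could not measure it directly. Working from the hinge and bar positions, it should be about 3 mm.
- **Cameras:** the wrist camera's y readings differed by about 2 mm from those of the fixed cameras. The side view gave the -y lever a tilt of about 0.08 rad, which is still under the 0.12 rad limit.

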